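Put the lens-cleaner bottle away behind the bifold door

TASK

Put the spray bottle that was left on the optician's bench back in the dust cupboard. Pull the bifold door by its bar handle until its two panels are folded fully back against the left side, then snap the bottle, upright and standing on the cupboard floor, all the way into the one empty spring clip. Keep the bottle upright if it has to be moved out of the door's way, leave the two bottles already in their clips seated, leave the glue bottle, the tub and the spectacle case where they are, and leave the door open.

Things in the scene. Friction and masses are not known exactly. Their poses are not given: they have to be found in the camera images.
- door (a joint): Bifold angle of the jamb panel (rad): 0 shut (both panels in line), 1.45 at its stop, folded back. Each white panel is 200 wide, 14 thick. Jamb panel turns on the axis x 0, y +200 of cupboard_front; the fold moves out to -x; the leading panel turns back by the same angle, its far edge running along y in the track. Stays where left; under 5 N to pull.
- door_handle (a point): Vertical round steel bar handle on the leading (right) panel: 12 diameter, spans z 180 to 272 above the bench; this point is on the bar's axis, z 240. It stands 49 in front of the fold's axis plane (35 from panel face to bar axis) and 40 from the fold. Axes turn with that panel: -x out of its face, +y along it to the fold.
- cupboard_front (a point): Bench-top cupboard, fixed: grey sides, clear roof and back, 440 wide, 120 deep, 300 high, bifold door in front. Point: bench level, mid-width, on the plane of the fold axes (panels' inner face). x goes into the cupboard, y left, z up. Opening y -200 to 200; tracks x -16 to 0, z 0-10 and 290-300; floor top z 12. Left part (y above 93) holds a drawer block from x 12 back.
- clip_a_seat (a point): Black spring clip on the rail inside the cupboard, holding bottle_a. The three clips share the places x 24, y -100, -40 and +20 of cupboard_front, in an order that varies. This point is on the axis of the bottle held, 75 above the bench.
- clip_b_seat (a point): Black spring clip inside the cupboard, like clip a, holding bottle_b. Which of the three places it has varies. This point is on the axis of the bottle held, 75 above the bench.
- clip_c_seat (a point): The empty spring clip, at any of the three places: C of two sprung jaws round a 32 circle, mouth towards the door (its -x), 24 high (z 63 to 87), lips reach 19 in front. A bottle pushed level along its +x snaps in with about 5 N. The point is the axis of a bottle fully home, z 75 above the bench; x into the cupboard. Neighbours' axes are 60 away, the right wall 100 or more.
- bottle_mid (a point): The spray bottle to put away, standing on the bench in front or to the right of the cupboard, perhaps in the door's swing: white cylinder 32 diameter up to 116, then a narrower neck and grey pump to 150; about 110 g. This point is on its axis half-way up, 75 above its base.
- bottle_a_mid (a point): Same kind of slim white pump-spray bottle, already standing in clip a; this point is half-way up it. To be left seated.
- bottle_b_mid (a point): Same kind of slim white pump-spray bottle, already standing in clip b; this point is half-way up it. To be left seated.
- glue_mid (a point): Bystander, standing on the bench to the right: glue bottle, 33 diameter, 132 high with a red conical nozzle; this point is on its axis 65 up. Leave where it stands.
- tub_mid (a point): Bystander, standing on the bench to the left, in front of the cupboard: squat black screw-top tub, 66 diameter, 58 high; point half-way up. Leave where it stands.
- case_mid (a point): Bystander, lying on the bench to the left: hard spectacle case, 162 long (its x) by 62 by 42 high; point at its centre. Leave where it lies.
There are look-alikes about, which are no part of the job. What is shaped like the part that bears bottle_mid but orange, pink or purple is not meant.

How it is judged (in metres and radians):
On the way:
1. the bifold door is folded fully back (value of joint door above 1.3 rad), for 0.2 s.
At the end, for the whole second after the job is handed in: Door folded to at least 1.3 rad and still; the bottle within 4 mm of the empty clip's axis, upright within 0.1 rad, standing on the cupboard floor within 4 mm; the two stored bottles within 5 mm of their clips' axes; glue bottle, tub and case within 30 mm of where they were (value of joint door above 1.3 rad and horizontal distance between bottle_mid and clip_c_seat below 0.004 m and z of bottle_mid in the frame of cupboard_front below 0.091 m and angle between bottle_mid's own z axis and vertical below 0.1 rad and velocity of joint door below 0.05 rad/s and horizontal distance between bottle_a_mid and clip_a_seat below 0.005 m and horizontal distance between bottle_b_mid and clip_b_seat below 0.005 m and distance of each of glue_mid, tub_mid, case_mid from where it was at the start of the episode below 0.03 m); the robot touches nothing.
It fails at once if the bottle, a stored bottle or the glue bottle is tipped over (angle between any of bottle_mid, bottle_a_mid, bottle_b_mid, glue_mid's own z axis and vertical above 0.8 rad).
It fails at once if a stored bottle is pulled out of its clip (horizontal distance between bottle_a_mid and clip_a_seat above 0.015 m or horizontal distance between bottle_b_mid and clip_b_seat above 0.015 m).
It fails at once if a bystander is shoved away (distance of any of glue_mid, tub_mid, case_mid from where it was at the start of the episode above 0.05 m).
It also fails if it takes over 70 s, if anything falls off the work surface, if the arm or the gripper's body presses on something with over 40 N, if the wrist force passes 120 N, or if a joint passes its speed limit or range.

ROBOT

A 6-joint arm with a two-finger parallel gripper is mounted at the origin on the work surface. World frame = base frame: x ahead of the robot, y to its left, z up, the work surface at z = 0. Lengths are in mm, angles in rad, forces in N, time in s.
With the tool pointing down it reaches from about 350 to 775 mm from the base axis. Payload 5.5 kg.
Tool frame: the origin (TCP) lies at the very end of the fingers, on their centre line; the grasp point (between the pads) lies hold_point_z behind it (hold_point_z is the distance from the TCP to the grasp point, in mm); z points along the fingers, y is the direction in which the jaws open and shut (so a half turn about z gives the same grasp; the last joint's range is limited). The gripper opens to 85 mm and grips with 20 to 120 N. Pads are 22 mm wide; open, the fingers measure 114 mm over their backs; the gripper's body (76 mm by 85 mm) begins 54 mm behind the grasp point. The pads swing forward as they close: fully open they stand 13 mm farther back than shut.
Start: joints at [-1.339, 0.313, 0.046, 1.304, 0, 1.431], TCP at [208.892, -535.757, 231.323] pointing down, gripper open.
Joint ranges: [-2.76, 2.76], [-0.86, 1.69], [-1.03, 1.26], [-2.2, 2.34], [-1.47, 1.5], [-3.14, 3.14]. Speed limits (rad/s): [2.57, 2.57, 3.14, 3.14, 3.14, 3.14].

INTERFACE

Orientations are given as [roll, pitch, yaw] about the fixed x, y, z axes, in that order (R = Rz(yaw) Ry(pitch) Rx(roll)).
In Python, from bench import * gives the robot as it stands.
- The arm moves only by the tool arm_command, never from a script. Its arguments are lists of equal length, an entry for each row: "grip": the finger opening in cm, from 0 to 8.54; "offset": the shift along the tool's x, y, z in cm, a list of three; "turn": the turn about the tool's z in rad. A call has 1 to 20 rows; each row is the pose to reach, as a shift and turn from the pose measured when the call began, along the tool's axes at that moment; what a row does not reach only later rows make up. A row lasts 1/8 s, in which the tool goes at most 62.5 mm and 10.7 degrees, less where a joint would pass 70% of its speed; a pose out of reach is approached as far as the arm can. A call with a gripper value outside its range is refused whole. The fingers move at their own pace and stop on an object; "force" is the grip in N (left out, the last holds). Time passes only in rows, so rows that repeat a pose let the fingers close. It gives the time, the measured TCP pose, the force and the opening at its end, in the units of the state.
- get_state(): the state, without advancing time (a new reading comes with each control period).
- grab_frame(name): name is "scene" or "top" or "wrist"; returns a dict with "image" (384x512x3 uint8, red, green, blue), "z_map" (384x512 float32, mm along the optical axis (not along the pixel's ray), 0 where there is no reading), "camera_matrix" (3x3 intrinsics, pixels), "xyz" and "orientation" of the camera in the world. Camera axes: x right, y down, z forward; pixel columns grow to the right and rows downward; lengths in mm; the calibration is good to about 2 mm. A picture is of the moment at which its call begins.
- hand_in(): hands the job in, once; it reports no verdict.
Trained networks look in a picture, given as the dict that the camera call returned (one of the last four; its "shot" number tells which), for a name from the list of things; names that differ only in an ending like _2 or _b are one class to them, and where a whole thing is asked for, a point or a joint stands for the part that bears it (a point fixed in the world has none). Each returns a list of dicts, best first, with "score" (0 to 1); they miss things now and then, are a little off and sometimes report something else, mostly with a low value. They report only what shows in the picture. A call takes as long as a camera call. They do not tell look-alikes from the thing itself.
- search_frame(target, picture): "rect" ([left, top, right, bottom] in pixels, round what is visible of it).
- cut_out(target, picture): "region" (384x512 bool, what is visible of it) and "rect" ([left, top, right, bottom] in pixels, round what is visible of it).
- landmark_of(target, picture): "uv" ([column, row] in pixels: a listed point, or the origin of a listed thing).
The state is a dict: "time": time; "joint_pos": joint angles; "qvel": joint speeds; "joint_efforts": joint torques, N m; "tool_pos": TCP position; "eef_rot": TCP orientation; "wrist_force": force on the tool from outside, world axes, zero at the start; "torque": the same for the moment, N m; "gripper_width": finger opening in mm.
Only numpy, scipy, OpenCV 4.12 (cv2) and the standard library are available. Lean on these libraries where they do the work, as an engineer would, in place of code of your own. Each camera call takes 0.05 s, during which the arm holds its last target. There are 200 camera calls.

## Working session

There is one attempt and no reset: what is moved stays moved. The work goes in short steps, Python scripts to look and compute and a tool call to move; the robot and the scene stay as the last step left them, time stands still between calls to the robot, and variables do not carry over. Pictures are saved under pics/ and viewed, about 8 in all and at most 12, crops included, and the job is handed in when it is done.

Besides the shell and the picture viewer there is one more tool, called after "Request:" by a JSON object that holds its "op" and its "data", one argument or row to a line. arm_command: Moves the arm, as the interface text tells. Its arguments: {"type":"object","properties":{"grip":{"type":"array","items":{"type":"number"}},"offset":{"type":"array","items":{"type":"array","items":{"type":"number"}}},"turn":{"type":"array","items":{"type":"number"}},"force":{"type":"number"}},"required":["grip","offset","turn"]}

```bash
mkdir -p pics; ls
cat > h.py <<'E'
from bench import *
import numpy as np, cv2
from scipy.spatial.transform import Rotation as R
def world(f,uv,z=None):
    K=np.array(f["camera_matrix"]);u,v=uv
    if z is None: z=f["z_map"][int(round(v)),int(round(u))]
    p=np.array([(u-K[0,2])/K[0,0]*z,(v-K[1,2])/K[1,1]*z,z])
    return rot(f)@p+np.array(f["xyz"])
def rot(f):
    o=np.array(f["orientation"])
    return o if o.shape==(3,3) else R.from_euler('xyz',o).as_matrix()
def atz(f,uv,h):
    K=np.array(f["camera_matrix"]);u,v=uv
    d=rot(f)@np.array([(u-K[0,2])/K[0,0],(v-K[1,2])/K[1,1],1]);c=np.array(f["xyz"])
    return c+d*(h-c[2])/d[2]
def proj(f,p):
    q=rot(f).T@(np.array(p)-np.array(f["xyz"]));K=np.array(f["camera_matrix"])
    return (K@q/q[2])[:2]
def cloud(f):
    v,u=np.mgrid[:384,:512];z=f["z_map"];K=np.array(f["camera_matrix"])
    p=np.stack([(u-K[0,2])/K[0,0]*z,(v-K[1,2])/K[1,1]*z,z],-1)
    return p@rot(f).T+np.array(f["xyz"])
def save(f,n): cv2.imwrite(f"pics/{n}.png",cv2.cvtColor(f["image"],cv2.COLOR_RGB2BGR))
E
python3 - <<'E'
from h import *
print(get_state())
for n in("scene","top"):
    f=grab_frame(n);save(f,n+"0");print(n,f["xyz"],f["orientation"])
    for t in ["door_handle","cupboard_front","clip_a_seat","clip_c_seat","bottle_mid","glue_mid","tub_mid","case_mid"]:
        for r in landmark_of(t,f)[:4]:
            print(t,round(r["score"],2),np.round(r["uv"]),np.round(world(f,r["uv"])))
a=cv2.imread("pics/scene0.png");b=cv2.imread("pics/top0.png")
cv2.imwrite("pics/both.png",cv2.resize(np.vstack([a,b]),(800,1200))[:,:])
E
```

```text
pics
{'time': 0.0, 'joint_pos': array([-1.33863357e+00,  3.13994221e-01,  4.49338507e-02,  1.30362188e+00,
       -1.04769277e-05,  1.43122329e+00]), 'qvel': array([-0.00045928,  0.00162735,  0.00082505, -0.00035594,  0.00083473,
        0.00071587]), 'joint_efforts': array([ 4.70056693e-04, -4.80625105e+01,  2.98533994e+01,  1.92688726e-02,
       -1.97024669e-04, -7.31907932e-06]), 'tool_pos': array([ 208.73541627, -535.19173517,  230.3939611 ]), 'eef_rot': array([-3.13972361e+00, -2.51995312e-04,  3.71735570e-01]), 'wrist_force': array([-0.59206205, -0.06425535, -0.82317721]), 'torque': array([-0.01801561, -0.00984348, -0.0181022 ]), 'gripper_width': 85.2867126976924}
scene [ 618.24036525  323.05144131 1053.4318389 ] [-2.84136407e+00  1.87003341e-03  2.92502729e+00]
door_handle 0.98 [245. 181.] [574. -34.  -1.]
clip_a_seat 0.27 [318. 328.] [484. 378.  61.]
bottle_mid 0.78 [292. 145.] [444. -62. 121.]
bottle_mid 0.75 [227. 118.] [ 587. -187.   92.]
bottle_mid 0.68 [262.  96.] [ 470. -282.    2.]
bottle_mid 0.56 [267. 121.] [ 488. -148.  103.]
glue_mid 0.74 [230.  97.] [ 568. -254.   78.]
tub_mid 0.83 [318. 329.] [485. 381.  58.]
case_mid 0.68 [257. 356.] [637. 410.  43.]
top [ 368.46021626   32.98370044 1129.48362894] [-2.95783413  0.01571864 -1.58140652]
door_handle 0.74 [262. 167.] [574.  51. 233.]
cupboard_front 0.56 [247. 164.] [604.  88. 135.]
bottle_mid 0.62 [387. 212.] [ 488. -243.  120.]
bottle_mid 0.52 [318. 236.] [432. -73. 153.]
bottle_mid 0.48 [347. 221.] [ 468. -149.  113.]
glue_mid 0.51 [390. 187.] [ 555. -264.   83.]
tub_mid 0.9 [136. 220.] [481. 373.  59.]
tub_mid 0.19 [238. 145.] [608.  97. 288.]
case_mid 0.63 [128. 159.] [644. 405.  43.]
```

View pics/scene0.png

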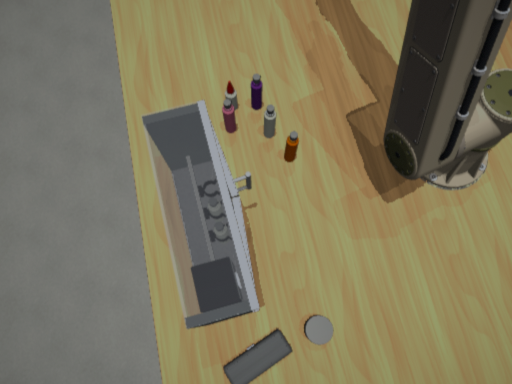

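View pics/top0.png

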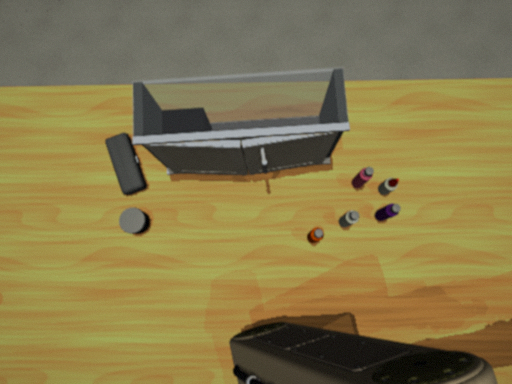

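The white bottle with the grey pump is at scene (268,121) / top (348,219). The orange (291,146), pink (229,117) and purple (257,92) ones are look-alikes, and the glue has a red nozzle at (230,95). I'll measure the cupboard next and enlarge the crop.

Run:
```python
from h import *
f=grab_frame("scene");g=grab_frame("top")
a=cv2.cvtColor(f["image"],cv2.COLOR_RGB2BGR)
cv2.imwrite("pics/crop1.png",np.hstack([cv2.resize(a[70:190,160:310],(600,480),interpolation=cv2.INTER_CUBIC)]) )
cv2.imwrite("pics/crop2.png",np.vstack([cv2.resize(a[95:330,140:265],(425,800),interpolation=cv2.INTER_CUBIC)])[:600])
for n,q in(("scene",f),("top",g)):
    P=cloud(q); m=(P[...,2]>285)&(P[...,2]<312)&(P[...,0]>450)&(q["z_map"]>0)
    pts=P[m][:,:2].astype(np.float32); print(n,m.sum())
    if m.sum()>20:
        r=cv2.minAreaRect(pts);print(r);print(np.round(cv2.boxPoints(r)))
    # bottle
    for t in ["bottle_mid","glue_mid"]:
      for r in cut_out(t,q)[:6]:
        mm=r["region"]&(q["z_map"]>0);p=P[mm];c=q["image"][mm].mean(0)
        top=p[p[:,2]>np.percentile(p[:,2],97)-12]
        print(t,round(r["score"],2),np.round(r["rect"]),np.round(c),"topmean",np.round(top.mean(0)),"med",np.round(np.median(p,0)))
    for uv in ([(208,187),(213,211),(219,234),(194,182),(200,150)] if n=="scene" else []): print(uv,np.round(world(q,uv)))
```

```text
scene 16202
((681.7752685546875, 92.97592163085938), (154.26272583007812, 441.1103515625), 2.949799060821533)
[[ 593.  309.]
 [ 616. -131.]
 [ 770. -123.]
 [ 747.  317.]]
bottle_mid 0.69 [263. 106. 278. 140.] [90. 90. 81.] topmean [ 479. -157.  147.] med [ 481. -150.   94.]
bottle_mid 0.68 [219. 102. 237. 132.] [91. 59. 63.] topmean [ 582. -196.  147.] med [ 583. -188.   93.]
bottle_mid 0.61 [253.  74. 264. 109.] [54. 35. 58.] topmean [ 493. -253.  147.] med [ 496. -244.   93.]
bottle_mid 0.55 [284. 130. 300. 166.] [93. 57. 24.] topmean [439. -73. 148.] med [443. -66.  97.]
glue_mid 0.67 [226.  84. 236. 108.] [94. 73. 66.] topmean [ 564. -264.  117.] med [ 562. -259.   79.]
glue_mid 0.5 [264. 104. 275. 138.] [89. 89. 81.] topmean [ 479. -157.  147.] med [ 481. -149.   94.]
(208, 187) [660.  65. 301.]
(213, 211) [660. 115. 303.]
(219, 234) [657. 161. 300.]
(194, 182) [685.  48. 301.]
(200, 150) [662. -17. 299.]
top 14769
((682.1845092773438, 94.1484375), (156.0840606689453, 441.5539245605469), 2.9786922931671143)
[[ 593.  311.]
 [ 616. -130.]
 [ 772. -122.]
 [ 749.  319.]]
bottle_mid 0.73 [372. 205. 400. 220.] [61. 44. 55.] topmean [ 493. -254.  150.] med [ 490. -247.  109.]
bottle_mid 0.58 [351. 165. 374. 188.] [94. 61. 57.] topmean [ 581. -198.  150.] med [ 576. -191.  108.]
bottle_mid 0.56 [307. 224. 323. 246.] [114.  74.  42.] topmean [438. -75. 150.] med [435. -70. 121.]
bottle_mid 0.47 [337. 210. 358. 229.] [102.  98.  80.] topmean [ 479. -159.  150.] med [ 475. -153.  116.]
bottle_mid 0.24 [380. 180. 398. 195.] [82. 66. 54.] topmean [ 562. -265.  121.] med [ 559. -259.   77.]
glue_mid 0.6 [380. 179. 398. 195.] [88. 73. 56.] topmean [ 563. -265.  123.] med [ 559. -260.   76.]
```

View pics/crop1.png

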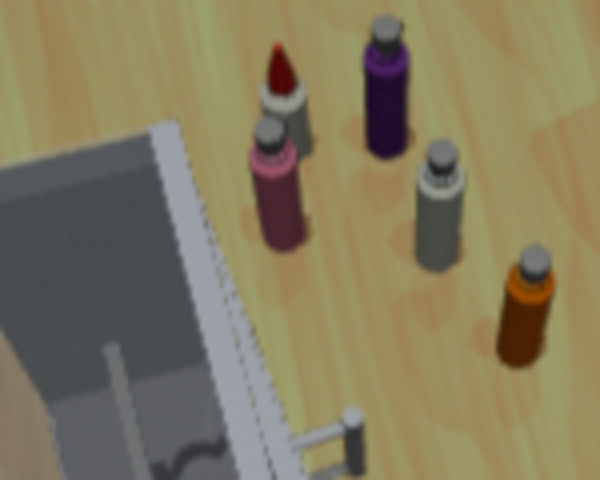

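View pics/crop2.png

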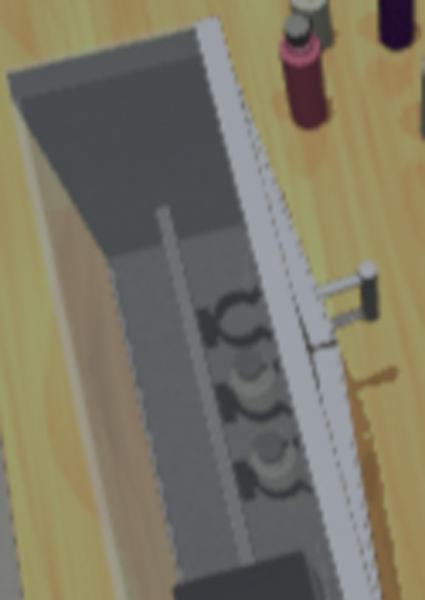

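The crop confirms the target: the white body with the grey pump at scene (268,121). The clip nearest the right wall, at (210,188), is empty, so clip_c is at y -100. Next I'll refine the cupboard frame and the handle.

Run:
```python
from h import *
import bench; print([ (k,getattr(bench,k)) for k in dir(bench) if not k.startswith('__') and not callable(getattr(bench,k)) and k not in('np','cv2')])
for n in("scene","top"):
    f=grab_frame(n);P=cloud(f);ok=(f["z_map"]>0)
    # back edge & sides at z~300
    q=P[ok&(abs(P[...,2]-300)<8)&(P[...,0]>560)]
    # coarse cup frame
    th=.052;ex=np.array([np.cos(th),np.sin(th)]);ey=np.array([-ex[1],ex[0]]);o=np.array([639,91])
    c=(q[:,:2]-o)@np.c_[ex,ey]
    fit=[]
    for lo,hi in((-200,-100),(-100,0),(0,100),(100,200)):
        s=c[(c[:,1]>lo)&(c[:,1]<hi)];print(n,lo,"x range",np.round(np.percentile(s[:,0],[.5,99.5]),1))
    for lo,hi in((10,50),(60,110)):
        s=c[(c[:,0]>lo)&(c[:,0]<hi)];print(n,lo,"y range",np.round(np.percentile(s[:,1],[.5,99.5]),1))
    # handle
    C=(P[...,:2]-o)@np.c_[ex,ey]
    m=ok&(P[...,2]>175)&(P[...,2]<282)&(C[...,0]<-48)&(C[...,0]>-110)&(abs(C[...,1])<120)
    h=np.c_[C[m],P[m][:,2]];print("handle n",len(h),np.round(np.median(h,0)),np.round(h.min(0)),np.round(h.max(0)))
    t=h[h[:,2]>262];print("top pts",len(t),np.round(t.mean(0),1) if len(t) else '')
    # door top edge: panel profile z 270..292
    m=ok&(P[...,2]>262)&(P[...,2]<293)&(C[...,0]<-5)&(C[...,0]>-48)
    h=C[m]
    for y in range(-200,200,40):
        s=h[(h[:,1]>y)&(h[:,1]<y+40)]
        if len(s):print("door y",y+20,"xmin",round(np.percentile(s[:,0],3),1),len(s))
```

```text
[('hold_point_z', 18.700000000000003)]
scene -200 x range [-15.6 119.1]
scene -100 x range [-15.6 119. ]
scene 0 x range [-15.7 118.8]
scene 100 x range [-15.7 118.8]
scene 10 y range [-216.3  218.5]
scene 60 y range [-216.7  218.7]
handle n 127 [-62. -39. 249.] [-70. -48. 183.] [-48. -36. 274.]
top pts 42 [-61.1 -42.  268.6]
door y -180 xmin -18.7 10
door y -140 xmin -22.2 42
door y -100 xmin -25.7 78
door y -60 xmin -37.6 121
door y -20 xmin -37.1 170
door y 20 xmin -33.1 146
door y 60 xmin -29.5 135
door y 100 xmin -25.9 96
door y 140 xmin -22.8 61
door y 180 xmin -19.2 17
top -200 x range [-16.1 119.7]
top -100 x range [-16.2 119.7]
top 0 x range [-16.4 119.5]
top 100 x range [-16.4 119. ]
top 10 y range [-216.8  219.4]
top 60 y range [-216.5  218.7]
handle n 91 [-67. -43. 258.] [-70. -49. 181.] [-48. -37. 276.]
top pts 42 [-60.9 -42.2 269.3]
door y -180 xmin -18.7 89
door y -140 xmin -22.5 126
door y -100 xmin -26.5 167
door y -60 xmin -37.6 210
door y -20 xmin -39.8 226
door y 20 xmin -34.3 189
door y 60 xmin -30.9 200
door y 100 xmin -27.0 159
door y 140 xmin -23.2 124
door y 180 xmin -19.4 91
```

Request:
{"op": "arm_command", "data": {
  "grip": [8.5, 8.5, 8.5, 8.5],
  "offset": [
    [0, 0, -5],
    [0, 0, -10],
    [0, 0, -14],
    [0, 0, -14]
  ],
  "turn": [-0.18, -0.36, -0.54, -0.72]
}}

```text
time: 1.8
tool_pos: [209.2, -537.0, 375.4]
eef_rot: [3.137, 0.005, 1.098]
wrist_force: [-0.5, -0.6, -1.1]
gripper_width: 84.9
```

Request:
{"op": "arm_command", "data": {
  "grip": [8.5, 8.5, 8.5, 8.5, 8.5, 8.5, 8.5, 8.5, 8.5, 8.5, 8.5, 8.5, 8.5, 8.5, 8.5],
  "offset": [
    [5.3, 0.5, 0],
    [10.5, 1.0, 0],
    [15.8, 1.4, 0],
    [21.1, 1.9, 0],
    [26.4, 2.4, 0],
    [31.6, 2.9, 0],
    [36.9, 3.4, 0],
    [42.2, 3.9, 0],
    [47.4, 4.3, 0],
    [52.7, 4.8, 0],
    [58, 5.3, 0],
    [63.2, 5.8, 0],
    [68.5, 6.3, 0],
    [68.5, 6.3, 0],
    [68.5, 6.3, 0]
  ],
  "turn": [-0.17, -0.34, -0.51, -0.67, -0.84, -1.01, -1.18, -1.35, -1.52, -1.68, -1.85, -2.02, -2.19, -2.19, -2.19]
}}

```text
time: 3.68
tool_pos: [577.1, 44.1, 371.7]
eef_rot: [-3.134, -0.0, -2.996]
wrist_force: [-0.3, -0.3, -0.4]
gripper_width: 84.9
```

```bash
cat >> h.py <<'E'
O=np.array([639.,92.]);TH=.052
EX=np.array([np.cos(TH),np.sin(TH)]);EY=np.array([-EX[1],EX[0]])
def cup(p): return (np.array(p)[...,:2]-O)@np.c_[EX,EY]
def w(x,y): return O+x*EX+y*EY
def move(xy,z,yaw=None):
    "offset cm and turn from the present pose"
    s=get_state();p=s["tool_pos"];Rm=R.from_euler('xyz',s["eef_rot"]).as_matrix()
    d=Rm.T@(np.array([*xy,z])-p)/10; y0=s["eef_rot"][2]
    return np.round(d,2), None if yaw is None else round(-((yaw-y0+np.pi)%(2*np.pi)-np.pi),3)
def st():
    s=get_state();print(round(s["time"],1),np.round(s["tool_pos"],1),np.round(s["eef_rot"],3),"cup",np.round(cup(s["tool_pos"]),1),"F",np.round(s["wrist_force"],1),"w",round(s["gripper_width"],1),"j",np.round(s["joint_pos"],2))
E
python3 - <<'E'
from h import *
st()
f=grab_frame("wrist");print(f["xyz"],f["orientation"]);save(f,"wr1")
s=get_state();p=s["tool_pos"]
for n in("scene","top"):
    f=grab_frame(n);save(f,n+"1");P=cloud(f);ok=f["z_map"]>0
    d=P[...,:2]-p[:2];C=d@np.c_[EX,EY]
    m=ok&(np.hypot(d[...,0],d[...,1])<110)&(P[...,2]>p[2]-5)
    for lo in range(-5,560,20):
        k=m&(P[...,2]-p[2]>=lo)&(P[...,2]-p[2]<lo+20)
        if k.sum()>3: print(n,"h",lo,k.sum(),"x",np.round(np.percentile(C[k][:,0],[1,99])),"y",np.round(np.percentile(C[k][:,1],[1,99])))
print(move(w(-64.7,-43.7),231,.152-np.pi))
E
```

```text
3.7 [577.1  44.1 371.7] [-3.134 -0.    -2.996] cup [-64.3 -44.6] F [-0.3 -0.3 -0.4] w 84.9 j [-0.06  0.33  0.42  1.65 -0.01 -0.2 ]
[500.59541377  34.74856713 515.37706259] [2.83421495 0.00750839 1.71605157]
scene h 15 9 x [4. 7.] y [45. 51.]
scene h 55 108 x [-19.   9.] y [31. 75.]
scene h 75 227 x [-20.  14.] y [24. 74.]
scene h 95 270 x [-19.  17.] y [22. 71.]
scene h 115 205 x [-27.  36.] y [12. 68.]
scene h 135 266 x [-32.  37.] y [ 5. 39.]
scene h 155 526 x [-33.  37.] y [ 0. 39.]
scene h 175 136 x [-26.  34.] y [13. 38.]
scene h 195 293 x [-33.  37.] y [ 5. 40.]
scene h 215 506 x [-35.  37.] y [ 5. 39.]
scene h 235 268 x [-28.  33.] y [16. 41.]
scene h 255 537 x [-24.  29.] y [-3. 41.]
scene h 275 282 x [-36.  47.] y [30. 50.]
scene h 295 1001 x [-40.  49.] y [26. 50.]
scene h 315 1006 x [-36.  48.] y [-12.  49.]
scene h 335 1495 x [-36.  45.] y [ 4. 47.]
scene h 355 1658 x [-37.  44.] y [18. 43.]
scene h 375 472 x [-93.  42.] y [12. 54.]
scene h 395 1998 x [-91.  38.] y [43. 59.]
scene h 415 1574 x [-52.  49.] y [41. 55.]
scene h 435 50 x [20. 47.] y [44. 51.]
top h 55 4 x [-5. -4.] y [-73. -71.]
top h 75 4 x [-5. -5.] y [-72. -69.]
top h 95 10 x [-6. 12.] y [-69. -66.]
top h 115 10 x [-4. 18.] y [-66. -64.]
top h 395 19 x [-14.  14.] y [-27. -23.]
top h 415 35 x [-105.    5.] y [-38.  58.]
top h 435 1153 x [-108.  -39.] y [-42.  56.]
top h 455 10800 x [-108.  -27.] y [-40.  53.]
top h 475 3419 x [-57. -20.] y [-40.  51.]
(array([1.000e-02, 3.100e-01, 1.414e+01]), np.float64(-0.008))
```

View pics/scene1.png

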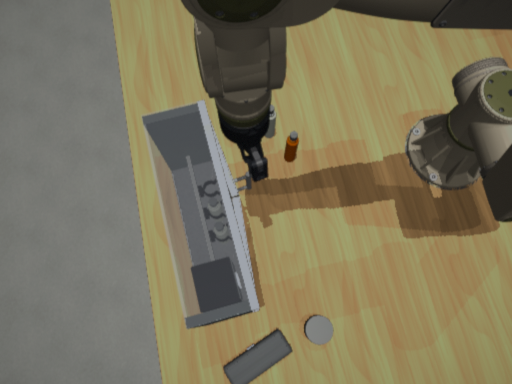

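The arm is above the bar: its gripper is at (258,165), and the bar is just in front of the door. The tool's profile matters here. The wrist is about ±37 wide and won't fit under the roof while vertical, so I'll come back to that for the insertion. Door first.

Request:
{"op": "arm_command", "data": {
  "grip": [8.5, 8.5, 8.5, 8.5, 1.0, 0.5, 0, 0, 0, 0],
  "offset": [
    [0, 0.3, 5],
    [0, 0.3, 10],
    [0, 0.3, 13.7],
    [0, 0.3, 13.7],
    [0, 0.3, 13.7],
    [0, 0.3, 13.7],
    [0, 0.3, 13.7],
    [0, 0.3, 13.7],
    [0, 0.3, 13.7],
    [0, 0.3, 13.7]
  ],
  "turn": [0, 0, 0, 0, 0, 0, 0, 0, 0, 0],
  "force": 60
}}

```text
time: 5.08
tool_pos: [577.4, 44.1, 236.4]
eef_rot: [-3.132, 0.003, -2.998]
wrist_force: [1.0, -5.2, 5.5]
gripper_width: 10.3
```

Run:
```python
from h import *
st()
s=get_state();p=s["tool_pos"];t0=.1
H=lambda t:np.array([-160*np.sin(t)-49*np.cos(t),200-240*np.cos(t)-49*np.sin(t)])
off=cup(p)-H(t0);print("off",off)
offs=[];turns=[]
for t in np.linspace(t0,1.45,17)[1:]:
    d,tu=move(w(*(H(t)+off)),p[2],s["eef_rot"][2]+t-t0);offs.append([float(d[0].round(1)),float(d[1].round(1)),0]);turns.append(float(np.round(tu,2)))
print(offs,turns)
```

```text
5.1 [577.4  44.1 236.4] [-3.132e+00  3.000e-03 -2.998e+00] cup [-64.  -44.6] F [ 1.  -5.2  5.5] w 10.3 j [-0.06  0.32  0.06  1.31 -0.01 -0.2 ]
off [ 0.74890172 -0.91668741]
[[1.3, -0.0, 0], [2.5, 0.2, 0], [3.6, 0.5, 0], [4.7, 1.0, 0], [5.6, 1.6, 0], [6.5, 2.5, 0], [7.2, 3.4, 0], [7.8, 4.5, 0], [8.4, 5.8, 0], [8.7, 7.2, 0], [9.0, 8.6, 0], [9.2, 10.2, 0], [9.2, 11.9, 0], [9.0, 13.7, 0], [8.8, 15.6, 0], [8.4, 17.5, 0]] [-0.08, -0.17, -0.25, -0.34, -0.42, -0.51, -0.59, -0.68, -0.76, -0.84, -0.93, -1.01, -1.1, -1.18, -1.27, -1.35]
```

Request:
{"op": "arm_command", "data": {
  "grip": [0, 0, 0, 0, 0, 0, 0, 0, 0, 0, 0, 0, 0, 0, 0, 0, 0, 0],
  "offset": [
    [1.3, 0, 0],
    [2.5, 0.2, 0],
    [3.6, 0.5, 0],
    [4.7, 1.0, 0],
    [5.6, 1.6, 0],
    [6.5, 2.5, 0],
    [7.2, 3.4, 0],
    [7.8, 4.5, 0],
    [8.4, 5.8, 0],
    [8.7, 7.2, 0],
    [9.0, 8.6, 0],
    [9.2, 10.2, 0],
    [9.2, 11.9, 0],
    [9.0, 13.7, 0],
    [8.8, 15.6, 0],
    [8.4, 17.5, 0],
    [8.4, 17.5, 0],
    [8.4, 17.5, 0]
  ],
  "turn": [-0.08, -0.17, -0.25, -0.34, -0.42, -0.51, -0.59, -0.68, -0.76, -0.84, -0.93, -1.01, -1.1, -1.18, -1.27, -1.35, -1.35, -1.35]
}}

```text
time: 7.32
tool_pos: [467.8, 205.1, 236.2]
eef_rot: [-3.138, -0.009, -1.648]
wrist_force: [-6.5, -5.9, 12.7]
gripper_width: 10.8
```

Run:
```python
from h import *
st()
f=grab_frame("scene");P=cloud(f);C=cup(P);m=(f["z_map"]>0)&(P[...,2]>265)&(P[...,2]<295)&(C[...,0]<-25)&(C[...,0]>-240)&(C[...,1]>120)&(C[...,1]<240)
for lo in range(-240,-20,30):
    k=m&(C[...,0]>=lo)&(C[...,0]<lo+30)
    if k.sum(): print(lo,k.sum(),np.round(np.percentile(C[k][:,1],[2,98])))
```

```text
7.3 [467.8 205.1 236.2] [-3.138 -0.009 -1.648] cup [-165.1  121.8] F [-6.5 -5.9 12.7] w 10.8 j [ 0.26  0.19 -0.11  1.28 -0.01 -1.23]
-210 178 [159. 192.]
-180 285 [156. 195.]
-150 319 [125. 199.]
-120 292 [149. 202.]
-90 294 [145. 206.]
-60 289 [142. 209.]
-30 54 [140. 211.]
```

Request:
{"op": "arm_command", "data": {
  "grip": [3, 6, 8.5, 8.5, 8.5, 8.5, 8.5],
  "offset": [
    [0, 0, 0],
    [0, 0, 0],
    [0, 0, 0],
    [0, 0, 0],
    [0, 0, -5],
    [0, 0, -11],
    [0, 0, -16]
  ],
  "turn": [0, 0, 0, 0, 0, 0, 0]
}}

```text
time: 8.25
tool_pos: [467.3, 206.6, 398.3]
eef_rot: [-3.137, -0.008, -1.648]
wrist_force: [1.1, 0.3, 0.7]
gripper_width: 85.1
```

Request:
{"op": "arm_command", "data": {
  "grip": [8.5, 8.5, 8.5, 8.5, 8.5, 8.5, 8.5, 8.5, 8.5, 8.5, 8.5, 8.5, 8.5],
  "offset": [
    [4.9, -0.3, 0],
    [9.9, -0.6, 0],
    [14.8, -0.9, 0],
    [19.7, -1.2, 0],
    [24.6, -1.5, 0],
    [29.6, -1.8, 0],
    [34.5, -2.2, 0],
    [39.4, -2.5, 0],
    [44.3, -2.8, 0],
    [49.3, -3.1, 0],
    [54.2, -3.4, 0],
    [59.1, -3.7, 0],
    [59.1, -3.7, 0]
  ],
  "turn": [0.18, 0.36, 0.55, 0.73, 0.91, 1.1, 1.28, 1.46, 1.64, 1.83, 2.01, 2.19, 2.19]
}}

```text
time: 9.88
tool_pos: [458.3, -389.0, 401.0]
eef_rot: [-3.138, 0.006, 2.441]
wrist_force: [-0.3, 0.3, -0.0]
gripper_width: 85.0
```

Run:
```python
from h import *
st()
```

```text
9.9 [ 458.3 -389.   401. ] [-3.138  0.006  2.441] cup [-205.5 -470.9] F [-0.3  0.3 -0. ] w 85.0 j [-0.84  0.4   0.58  1.75 -0.   -0.13]
```

Request:
{"op": "arm_command", "data": {
  "grip": [8.5, 8.5, 8.5, 8.5, 8.5, 8.5],
  "offset": [
    [-6, 0, 0],
    [-12, 0, 0],
    [-18, 0, 0],
    [-24, 0, 0],
    [-30, 0, 0],
    [-30, 0, 0]
  ],
  "turn": [0, 0, 0, 0, 0, 0]
}}

```text
time: 10.62
tool_pos: [600.0, -507.8, 336.8]
eef_rot: [-3.135, 0.066, 2.442]
wrist_force: [-0.6, 0.1, 0.3]
gripper_width: 84.9
```

Run:
```python
from h import *
st()
s=get_state();print(R.from_euler('xyz',s["eef_rot"]).as_matrix().round(3))
```

```text
10.6 [ 600.  -507.8  336.8] [-3.135  0.066  2.442] cup [ -70.1 -597. ] F [-0.6  0.1  0.3] w 84.9 j [-0.8   0.87  1.26  1.9   0.   -0.1 ]
[[-0.764  0.644  0.047]
 [ 0.642  0.765 -0.047]
 [-0.066 -0.006 -0.998]]
```

Request:
{"op": "arm_command", "data": {
  "grip": [8.5, 8.5, 8.5, 8.5, 8.5, 8.5],
  "offset": [
    [-100, 0, -30],
    [-100, 0, -30],
    [-100, 0, -30],
    [-100, 0, -30],
    [-100, 0, -30],
    [-100, 0, -30]
  ],
  "turn": [0, 0, 0, 0, 0, 0]
}}

```text
time: 11.38
tool_pos: [648.9, -548.9, 287.4]
eef_rot: [-3.133, 0.132, 2.443]
wrist_force: [0.8, 0.0, -0.1]
gripper_width: 84.7
```

Run:
```python
from h import *
st()
s=get_state();print(R.from_euler('xyz',s["eef_rot"]).as_matrix().round(3))
```

```text
11.4 [ 648.9 -548.9  287.4] [-3.133  0.132  2.443] cup [ -23.4 -640.5] F [ 0.8  0.  -0.1] w 84.7 j [-0.8   0.94  1.26  1.76  0.   -0.1 ]
[[-0.759  0.644  0.095]
 [ 0.638  0.765 -0.091]
 [-0.132 -0.008 -0.991]]
```

Request:
{"op": "arm_command", "data": {
  "grip": [8.5, 8.5],
  "offset": [
    [-100, 0, -100],
    [-100, 0, -100]
  ],
  "turn": [0, 0]
}}

```text
time: 11.62
tool_pos: [648.0, -547.0, 336.1]
eef_rot: [-3.131, 0.195, 2.443]
wrist_force: [-0.1, 0.2, -0.0]
gripper_width: 85.1
```

Request:
{"op": "arm_command", "data": {
  "grip": [8.5, 8.5],
  "offset": [
    [-100, 0, -100],
    [-100, 0, -100]
  ],
  "turn": [0, 0]
}}

```text
time: 11.88
tool_pos: [645.9, -544.0, 384.1]
eef_rot: [-3.128, 0.259, 2.444]
wrist_force: [-0.0, -0.8, 0.5]
gripper_width: 84.8
```

Request:
{"op": "arm_command", "data": {
  "grip": [8.5, 8.5],
  "offset": [
    [-100, 0, -100],
    [-100, 0, -100]
  ],
  "turn": [0, 0]
}}

```text
time: 12.12
tool_pos: [642.1, -539.4, 430.5]
eef_rot: [-3.125, 0.321, 2.445]
wrist_force: [-0.8, -0.3, -1.0]
gripper_width: 85.1
```

Request:
{"op": "arm_command", "data": {
  "grip": [8.5, 8.5],
  "offset": [
    [-100, 0, -100],
    [-100, 0, -100]
  ],
  "turn": [0, 0]
}}

```text
time: 12.38
tool_pos: [635.7, -532.4, 477.4]
eef_rot: [-3.122, 0.383, 2.447]
wrist_force: [0.3, -0.5, -0.8]
gripper_width: 84.9
```

Request:
{"op": "arm_command", "data": {
  "grip": [8.5, 8.5],
  "offset": [
    [-100, 0, -100],
    [-100, 0, -100]
  ],
  "turn": [0, 0]
}}

```text
time: 12.62
tool_pos: [626.8, -523.0, 524.6]
eef_rot: [-3.119, 0.445, 2.448]
wrist_force: [-1.2, 0.1, 0.9]
gripper_width: 85.2
```

Request:
{"op": "arm_command", "data": {
  "grip": [8.5, 8.5],
  "offset": [
    [-100, 0, -100],
    [-100, 0, -100]
  ],
  "turn": [0, 0]
}}

```text
time: 12.88
tool_pos: [615.7, -511.5, 571.4]
eef_rot: [-3.116, 0.507, 2.45]
wrist_force: [0.3, -0.1, -0.8]
gripper_width: 85.1
```

Request:
{"op": "arm_command", "data": {
  "grip": [8.5, 8.5],
  "offset": [
    [-100, 0, -100],
    [-100, 0, -100]
  ],
  "turn": [0, 0]
}}

```text
time: 13.12
tool_pos: [602.3, -497.9, 617.6]
eef_rot: [-3.112, 0.568, 2.452]
wrist_force: [0.3, 0.2, -0.0]
gripper_width: 84.8
```

Request:
{"op": "arm_command", "data": {
  "grip": [8.5, 8.5],
  "offset": [
    [-100, 0, -100],
    [-100, 0, -100]
  ],
  "turn": [0, 0]
}}

```text
time: 13.38
tool_pos: [586.9, -482.1, 663.0]
eef_rot: [-3.108, 0.63, 2.455]
wrist_force: [-0.8, -0.3, 0.6]
gripper_width: 84.8
```

Run:
```python
from h import *
st()
s=get_state();print(R.from_euler('xyz',s["eef_rot"]).as_matrix().round(3))
```

```text
13.4 [ 586.9 -482.1  663. ] [-3.108  0.63   2.455] cup [ -81.9 -570.7] F [-0.8 -0.3  0.6] w 84.8 j [-0.81  0.49  1.26  1.72  0.04 -0.1 ]
[[-0.625  0.649  0.434]
 [ 0.512  0.76  -0.399]
 [-0.589 -0.027 -0.807]]
```

Run:
```python
from h import *
s=get_state();Rm=R.from_euler('xyz',s["eef_rot"])
for az in(.8,.9,1.0,1.2):
  for n in range(4,13):
    Q=(R.from_rotvec(.063*n*np.array([np.sin(az),-np.cos(az),0]))*Rm).as_matrix();z=Q[:,2]
    h=np.arctan2(z[1],z[0])
    if abs(h-.03)<.06: print(az,n,round(h,3),"tilt",round(np.arccos(-z[2]),3))
print(move((430,500),620))
```

```text
0.8 12 -0.006 tilt 0.956
0.9 10 -0.028 tilt 0.826
0.9 11 0.016 tilt 0.865
0.9 12 0.055 tilt 0.906
1.0 10 0.025 tilt 0.778
1.0 11 0.075 tilt 0.815
1.2 8 -0.019 tilt 0.625
1.2 9 0.06 tilt 0.649
(array([ 62.64,  64.61, -42.57]), None)
```

Request:
{"op": "arm_command", "data": {
  "grip": [8.5, 8.5, 8.5, 8.5, 8.5, 8.5, 8.5, 8.5, 8.5, 8.5, 8.5, 8.5, 8.5, 8.5, 8.5, 8.5, 8.5, 8.5, 8.5, 8.5],
  "offset": [
    [3.6, 3.3, -2.3],
    [7.1, 6.6, -4.6],
    [10.7, 9.9, -6.9],
    [14.2, 13.2, -9.3],
    [17.8, 16.5, -11.6],
    [21.3, 19.8, -13.9],
    [24.9, 23.1, -16.2],
    [28.4, 26.4, -18.5],
    [32, 29.7, -20.8],
    [35.6, 33, -23.2],
    [39.1, 36.3, -25.5],
    [42.7, 39.6, -27.8],
    [46.2, 42.9, -30.1],
    [49.8, 46.2, -32.4],
    [53.3, 49.5, -34.7],
    [56.9, 52.8, -37],
    [60.4, 56.1, -39.4],
    [64, 59.4, -41.7],
    [67.5, 62.7, -44],
    [71.1, 66, -46.3]
  ],
  "turn": [0, 0, 0, 0, 0, 0, 0, 0, 0, 0, 0, 0, 0, 0, 0, 0, 0, 0, 0, 0]
}}

```text
time: 15.88
tool_pos: [344.1, 455.1, 539.7]
eef_rot: [-3.13, 0.642, 2.456]
wrist_force: [0.3, -0.3, 0.3]
gripper_width: 85.0
```

Run:
```python
from h import *
st()
a=1.0
Rm=R.from_euler('xyz',get_state()["eef_rot"]).as_matrix();print(Rm.round(3));print((Rm.T@np.array([np.cos(a)*100,np.sin(a)*100,80])).round())
```

```text
15.9 [344.1 455.1 539.7] [-3.13   0.642  2.456] cup [-275.7  378. ] F [ 0.3 -0.3  0.3] w 85.0 j [ 1.09  0.66  1.26  2.34 -0.62  1.83]
[[-0.62   0.639  0.456]
 [ 0.507  0.769 -0.389]
 [-0.599 -0.01  -0.801]]
[-39.  98. -72.]
```

Request:
{"op": "arm_command", "data": {
  "grip": [8.5, 8.5],
  "offset": [
    [-40, 100, -70],
    [-40, 100, -70]
  ],
  "turn": [0, 0]
}}

```text
time: 16.12
tool_pos: [348.3, 448.5, 551.4]
eef_rot: [3.139, 0.662, 2.456]
wrist_force: [0.3, -0.7, 0.2]
gripper_width: 85.1
```

Request:
{"op": "arm_command", "data": {
  "grip": [8.5, 8.5],
  "offset": [
    [-40, 100, -70],
    [-40, 100, -70]
  ],
  "turn": [0, 0]
}}

```text
time: 16.38
tool_pos: [350.4, 444.9, 561.2]
eef_rot: [3.121, 0.681, 2.453]
wrist_force: [-0.8, 0.5, -1.3]
gripper_width: 85.0
```

Request:
{"op": "arm_command", "data": {
  "grip": [8.5, 8.5],
  "offset": [
    [-40, 100, -70],
    [-40, 100, -70]
  ],
  "turn": [0, 0]
}}

```text
time: 16.62
tool_pos: [350.5, 443.6, 569.5]
eef_rot: [3.104, 0.701, 2.452]
wrist_force: [0.4, 0.1, -0.1]
gripper_width: 84.9
```

```bash
cat >> h.py <<'E'
def tilt():
    st();Rm=R.from_euler('xyz',get_state()["eef_rot"]).as_matrix();z=Rm[:,2]
    print("heading",np.arctan2(z[1],z[0]).round(3),"tilt",np.arccos(-z[2]).round(3),"level turn",np.arctan2(Rm[2,1],Rm[2,0]).round(3),"ytilt",Rm[2,1].round(3));return Rm
E
python3 - <<'E'
from h import *
Rm=tilt();a=1.0;print((Rm.T@np.array([np.cos(a)*100,np.sin(a)*100,80])).round())
E
```

```text
16.6 [350.5 443.6 569.5] [3.104 0.701 2.452] cup [-269.8  366.2] F [ 0.4  0.1 -0.1] w 84.9 j [ 1.1   0.63  1.26  2.34 -0.69  1.82]
heading -0.632 tilt 0.702 level turn 3.098 ytilt 0.028
[-43. 102. -65.]
```

Request:
{"op": "arm_command", "data": {
  "grip": [8.5, 8.5, 8.5, 8.5],
  "offset": [
    [0, 100, 20],
    [0, 100, 20],
    [0, 100, 20],
    [0, 100, 20]
  ],
  "turn": [0, 0, 0, 0]
}}

```text
time: 17.12
tool_pos: [355.7, 477.5, 520.7]
eef_rot: [-3.135, 0.741, 2.452]
wrist_force: [0.9, 0.1, 0.3]
gripper_width: 84.7
```

Run:
```python
from h import *
Rm=tilt();a=1.0;print((Rm.T@np.array([np.cos(a)*100,np.sin(a)*100,80])).round(),(Rm.T@np.array([np.cos(a)*100,np.sin(a)*100,0])).round())
```

```text
17.1 [355.7 477.5 520.7] [-3.135  0.741  2.452] cup [-262.9  399.7] F [0.9 0.1 0.3] w 84.7 j [ 1.13  0.73  1.26  2.34 -0.71  1.9 ]
heading -0.7 tilt 0.741 level turn -3.134 ytilt -0.005
[-45.  99. -68.] [ 9. 99. -9.]
```

Request:
{"op": "arm_command", "data": {
  "grip": [8.5, 8.5, 8.5, 8.5, 8.5, 8.5],
  "offset": [
    [3.5, 2.8, 2.2],
    [7.1, 5.6, 4.4],
    [10.6, 8.3, 6.6],
    [14.2, 11.1, 8.8],
    [17.7, 13.9, 11],
    [17.7, 13.9, 11]
  ],
  "turn": [0, 0, 0, 0, 0, 0]
}}

```text
time: 17.88
tool_pos: [399.7, 617.6, 311.2]
eef_rot: [-3.124, 0.743, 2.462]
wrist_force: [-0.4, -0.9, 0.3]
gripper_width: 85.2
```

Run:
```python
from h import *
Rm=tilt();a=1.0;print((Rm.T@np.array([np.cos(a)*100,np.sin(a)*100,80])).round(),(Rm.T@np.array([np.cos(a)*100,np.sin(a)*100,0])).round())
```

```text
17.9 [399.7 617.6 311.2] [-3.124  0.743  2.462] cup [-211.6  537.4] F [-0.4 -0.9  0.3] w 85.2 j [ 1.15  1.01  1.26  2.08 -0.71  1.93]
heading -0.706 tilt 0.743 level turn -3.122 ytilt -0.013
[-46.  98. -68.] [ 8. 99. -9.]
```

Joint 4 is now off its limit, so I can pull outward and up again.

Request:
{"op": "arm_command", "data": {
  "grip": [8.5, 8.5],
  "offset": [
    [-10, 100, -30],
    [-10, 100, -30]
  ],
  "turn": [0, 0]
}}

```text
time: 18.12
tool_pos: [446.1, 635.6, 309.1]
eef_rot: [3.097, 0.738, 2.46]
wrist_force: [-0.4, -0.3, 0.8]
gripper_width: 85.0
```

Request:
{"op": "arm_command", "data": {
  "grip": [8.5, 8.5],
  "offset": [
    [-40, 100, -70],
    [-40, 100, -70]
  ],
  "turn": [0, 0]
}}

```text
time: 18.38
tool_pos: [472.1, 640.4, 342.7]
eef_rot: [3.032, 0.735, 2.456]
wrist_force: [0.2, -0.6, 0.3]
gripper_width: 85.1
```

Run:
```python
from h import *
Rm=tilt();a=1.0;print((Rm.T@np.array([np.cos(a)*100,np.sin(a)*100,80])).round(),(Rm.T@np.array([np.cos(a)*100,np.sin(a)*100,0])).round())
```

```text
18.4 [472.1 640.4 342.7] [3.032 0.735 2.456] cup [-138.1  556.3] F [ 0.2 -0.6  0.3] w 85.1 j [ 1.09  0.96  1.26  1.91 -0.74  1.75]
heading -0.522 tilt 0.742 level turn 3.021 ytilt 0.081
[-45. 106. -56.] [  8. 100.   3.]
```

Request:
{"op": "arm_command", "data": {
  "grip": [8.5, 8.5],
  "offset": [
    [-45, 105, -55],
    [-45, 105, -55]
  ],
  "turn": [0, 0]
}}

```text
time: 18.62
tool_pos: [506.4, 646.1, 372.9]
eef_rot: [2.964, 0.736, 2.453]
wrist_force: [0.3, -0.1, 0.3]
gripper_width: 84.7
```

Request:
{"op": "arm_command", "data": {
  "grip": [8.5, 8.5],
  "offset": [
    [-45, 107, -50],
    [-45, 107, -50]
  ],
  "turn": [0, 0]
}}

```text
time: 18.88
tool_pos: [538.2, 653.8, 402.6]
eef_rot: [2.895, 0.741, 2.448]
wrist_force: [0.1, -0.7, 0.2]
gripper_width: 85.2
```

Request:
{"op": "arm_command", "data": {
  "grip": [8.5, 8.5],
  "offset": [
    [-45, 110, -45],
    [-45, 110, -45]
  ],
  "turn": [0, 0]
}}

```text
time: 19.12
tool_pos: [567.3, 663.7, 431.2]
eef_rot: [2.824, 0.749, 2.443]
wrist_force: [0.2, -0.9, -0.5]
gripper_width: 85.1
```

Request:
{"op": "arm_command", "data": {
  "grip": [8.5, 8.5],
  "offset": [
    [-45, 112, -40],
    [-45, 112, -40]
  ],
  "turn": [0, 0]
}}

```text
time: 19.38
tool_pos: [592.6, 675.1, 460.1]
eef_rot: [2.752, 0.761, 2.435]
wrist_force: [0.1, -1.0, 0.3]
gripper_width: 85.1
```

Run:
```python
from h import *
Rm=tilt();a=1.0;print((Rm.T@np.array([np.cos(a)*100,np.sin(a)*100,80])).round(),(Rm.T@np.array([np.cos(a)*100,np.sin(a)*100,0])).round())
```

```text
19.4 [592.6 675.1 460.1] [2.752 0.761 2.435] cup [-16.  584.7] F [ 0.1 -1.   0.3] w 85.1 j [ 0.99  0.85  1.26  1.56 -0.75  1.37]
heading -0.169 tilt 0.837 level turn 2.762 ytilt 0.275
[-45. 117. -25.] [10. 95. 29.]
```

Request:
{"op": "arm_command", "data": {
  "grip": [8.5, 8.5],
  "offset": [
    [-45, 117, -25],
    [-45, 117, -25]
  ],
  "turn": [0, 0]
}}

```text
time: 19.62
tool_pos: [621.6, 689.2, 484.3]
eef_rot: [2.678, 0.776, 2.425]
wrist_force: [0.4, -0.0, -0.7]
gripper_width: 84.7
```

Request:
{"op": "arm_command", "data": {
  "grip": [8.5, 8.5],
  "offset": [
    [-45, 118, -20],
    [-45, 118, -20]
  ],
  "turn": [0, 0]
}}

```text
time: 19.88
tool_pos: [645.7, 704.3, 509.5]
eef_rot: [2.602, 0.793, 2.412]
wrist_force: [0.1, 0.1, 0.5]
gripper_width: 84.7
```

Run:
```python
from h import *
Rm=tilt()
t=np.arctan(Rm[2,1]/Rm[2,0]);print(t)
# grasp poses: bottle at (479,-157); also intermediate
d=Rm.T@(np.array([330,-120,480])-get_state()["tool_pos"])/10;print(d)
d=Rm.T@(np.array([400,150,480])-get_state()["tool_pos"])/10;print(d)
```

```text
19.9 [645.7 704.3 509.5] [2.602 0.793 2.412] cup [ 38.5 611.1] F [0.1 0.1 0.5] w 84.7 j [ 0.95  0.83  1.26  1.37 -0.73  1.21]
heading -0.031 tilt 0.925 level turn 2.673 ytilt 0.361
-0.4683845642671348
[-19.95560598 -83.33269922 -21.38091692]
[-10.98196148 -57.38499796 -16.46253263]
```

```bash
cat > kin.py <<'E'
from h import *
from scipy.optimize import least_squares
D=[([-1.339,.313,.046,1.304,0,1.431],[208.9,-535.8,231.3],[3.1416,0,.3717]),
([-.06,.33,.42,1.65,-.01,-.2],[577.1,44.1,371.7],[-3.134,0,-2.996]),
([-.06,.32,.06,1.31,-.01,-.2],[577.4,44.1,236.4],[-3.132,.003,-2.998]),
([.26,.19,-.11,1.28,-.01,-1.23],[467.8,205.1,236.2],[-3.138,-.009,-1.648]),
([-.84,.4,.58,1.75,0,-.13],[458.3,-389,401],[-3.138,.006,2.441]),
([-.8,.87,1.26,1.9,0,-.1],[600,-507.8,336.8],[-3.135,.066,2.442]),
([-.8,.94,1.26,1.76,0,-.1],[648.9,-548.9,287.4],[-3.133,.132,2.443]),
([-.81,.49,1.26,1.72,.04,-.1],[586.9,-482.1,663],[-3.108,.63,2.455]),
([1.1,.63,1.26,2.34,-.69,1.82],[350.5,443.6,569.5],[3.104,.701,2.452]),
([1.13,.73,1.26,2.34,-.71,1.9],[355.7,477.5,520.7],[-3.135,.741,2.452]),
([1.15,1.01,1.26,2.08,-.71,1.93],[399.7,617.6,311.2],[-3.124,.743,2.462]),
([1.09,.96,1.26,1.91,-.74,1.75],[472.1,640.4,342.7],[3.032,.735,2.456]),
([.99,.85,1.26,1.56,-.75,1.37],[592.6,675.1,460.1],[2.752,.761,2.435]),
([.95,.83,1.26,1.37,-.73,1.21],[645.7,704.3,509.5],[2.602,.793,2.412])]
def fk(j,p,s5=1):
    h0,a0,c1x,c1z,c2x,c2z,L4,L5,d,o1,s=p
    ry=lambda a:R.from_euler('y',a).as_matrix()
    A=R.from_euler('z',j[0]+o1).as_matrix()
    B=ry(j[1]);C=ry(j[1]-j[2]);E=ry(j[1]-j[2]+j[3])
    F=E@R.from_euler('z',s5*j[4]).as_matrix()   # tool along +x when E=I
    v=np.array([a0,0,h0])+B@[c1x,0,c1z]+C@[c2x,0,c2z]+E@[L4,d,0]+F@[L5,0,0]
    return A@v,A@F[:,0]
P0=[250,0,0,300,300,0,100,250,60,0,0]
def fit(s5):
    def res(p):
        o=[]
        for j,t,e in D:
            q,z=fk(j,p,s5);o+=list(q-t)+list(200*(z-R.from_euler('xyz',e).as_matrix()[:,2]))
        return o
    return least_squares(res,P0,loss='soft_l1',f_scale=5)
E
python3 - <<'E'
from kin import *
best=min((fit(s) for s in(1,-1)),key=lambda r:r.cost)
s=[s for s in(1,-1) if abs(fit(s).cost-best.cost)<1e-6][0]
print(best.cost,s,best.x.round(2))
e=np.array(best.fun).reshape(-1,6);print(np.abs(e).max(0).round(1),np.abs(e).mean(0).round(1))
np.save("kin.npy",np.r_[best.x,s])
p=best.x
lo=[-2.76,-.86,-1.03,-2.2,-1.47];hi=[2.76,1.69,1.26,2.34,1.5]
def ik(g,head,tilt):
    z=np.array([np.sin(tilt)*np.cos(head),np.sin(tilt)*np.sin(head),-np.cos(tilt)]);t=np.array(g)+18.7*z
    b=None
    for j2 in(0,.5):
      for j3 in(-.3,.6):
        r=least_squares(lambda j:np.r_[(fk(j,p,s)[0]-t),300*(fk(j,p,s)[1]-z)],np.clip([np.arctan2(g[1],g[0])-.1,j2,j3,1.2,0],lo,hi),bounds=(lo,hi))
        if b is None or r.cost<b.cost:b=r
    return round((2*b.cost)**.5,1),b.x.round(2)
for T in(0,.3,.4,.5,.6,.7,.925):
    print(T,"bottle",ik((479,-158,100),-.03,T)," radial",ik((479,-158,100),-.317,T)[0]," pre x-60",ik((419,-158,115),-.03,T)[0],"clip",ik((668,-7,115),-.03,T),"pre",ik((600,-9,118),-.03,T)[0])
E
```

```text
83.67597629141257 1 [235.79  -1.93   1.83 517.56 410.9   55.69 140.16 300.17  77.76   0.
   0.  ]
[2.7 4.8 5.2 1.8 1.6 1. ] [1.4 1.5 2.1 0.6 0.6 0.2]
0 bottle (np.float64(0.0), array([-0.48,  0.28, -0.39,  0.9 , -0.  ]))  radial 0.0  pre x-60 0.0 clip (np.float64(0.0), array([-0.13,  0.56,  0.08,  1.1 ,  0.  ])) pre 0.0
0.3 bottle (np.float64(0.0), array([-0.56,  0.09, -0.68,  0.54,  0.15]))  radial 0.0  pre x-60 0.0 clip (np.float64(0.0), array([-0.15,  0.35, -0.3 ,  0.62,  0.03])) pre 0.0
0.4 bottle (np.float64(0.0), array([-0.6 ,  0.05, -0.77,  0.41,  0.21]))  radial 0.0  pre x-60 0.0 clip (np.float64(0.0), array([-0.15,  0.3 , -0.42,  0.46,  0.05])) pre 0.0
0.5 bottle (np.float64(0.0), array([-0.63,  0.01, -0.86,  0.28,  0.27]))  radial 0.0  pre x-60 0.0 clip (np.float64(0.0), array([-0.16,  0.26, -0.53,  0.29,  0.06])) pre 0.0
0.6 bottle (np.float64(0.0), array([-0.67, -0.02, -0.96,  0.13,  0.34]))  radial 0.0  pre x-60 0.0 clip (np.float64(0.0), array([-0.16,  0.23, -0.64,  0.11,  0.07])) pre 0.0
0.7 bottle (np.float64(3.8), array([-0.71, -0.03, -1.03, -0.  ,  0.42]))  radial 17.1  pre x-60 16.0 clip (np.float64(0.0), array([-0.17,  0.21, -0.75, -0.08,  0.09])) pre 0.0
0.925 bottle (np.float64(49.2), array([-0.82,  0.01, -1.03, -0.06,  0.61]))  radial 70.2  pre x-60 56.6 clip (np.float64(0.0), array([-0.18,  0.26, -0.96, -0.57,  0.12])) pre 19.6
```

Run:
```python
from h import *
Rm=tilt();d=Rm.T@(np.array([470,60,400])-get_state()["tool_pos"])/10;print(d,np.linalg.norm(d)/6.25)
print([[round(float(v),1) for v in d*k/12] for k in range(1,13)])
```

```text
19.9 [645.7 704.3 509.5] [2.602 0.793 2.412] cup [ 38.5 611.1] F [0.1 0.1 0.5] w 84.7 j [ 0.95  0.83  1.26  1.37 -0.73  1.21]
heading -0.031 tilt 0.925 level turn 2.673 ytilt 0.361
[-13.15178628 -66.12522613  -5.83707867] 10.827622750036989
[[-1.1, -5.5, -0.5], [-2.2, -11.0, -1.0], [-3.3, -16.5, -1.5], [-4.4, -22.0, -1.9], [-5.5, -27.6, -2.4], [-6.6, -33.1, -2.9], [-7.7, -38.6, -3.4], [-8.8, -44.1, -3.9], [-9.9, -49.6, -4.4], [-11.0, -55.1, -4.9], [-12.1, -60.6, -5.4], [-13.2, -66.1, -5.8]]
```

Request:
{"op": "arm_command", "data": {
  "grip": [8.5, 8.5, 8.5, 8.5, 8.5, 8.5, 8.5, 8.5, 8.5, 8.5, 8.5, 8.5, 8.5, 8.5],
  "offset": [
    [-1.1, -5.5, -0.5],
    [-2.2, -11.0, -1.0],
    [-3.3, -16.5, -1.5],
    [-4.4, -22.0, -1.9],
    [-5.5, -27.6, -2.4],
    [-6.6, -33.1, -2.9],
    [-7.7, -38.6, -3.4],
    [-8.8, -44.1, -3.9],
    [-9.9, -49.6, -4.4],
    [-11.0, -55.1, -4.9],
    [-12.1, -60.6, -5.4],
    [-13.2, -66.1, -5.8],
    [-13.2, -66.1, -5.8],
    [-13.2, -66.1, -5.8]
  ],
  "turn": [-0.05, -0.1, -0.15, -0.2, -0.25, -0.3, -0.35, -0.4, -0.45, -0.47, -0.47, -0.47, -0.47, -0.47]
}}

```text
time: 21.62
tool_pos: [470.6, 59.3, 400.7]
eef_rot: [-3.14, 0.926, 3.111]
wrist_force: [0.5, -0.1, -0.3]
gripper_width: 85.0
```

Run:
```python
from h import *
Rm=tilt();print((Rm.T@np.array([-60,0,-60])).round(),(Rm.T@np.array([-60,0,0])).round())
```

```text
21.6 [470.6  59.3 400.7] [-3.14   0.926  3.111] cup [-169.9  -23.9] F [ 0.5 -0.1 -0.3] w 85.0 j [-0.06 -0.61 -0.73  0.53  0.02 -0.02]
heading -0.033 tilt 0.926 level turn -3.14 ytilt -0.001
[ 84.  -2. -12.] [ 36.  -2. -48.]
```

Request:
{"op": "arm_command", "data": {
  "grip": [8.5, 8.5, 8.5],
  "offset": [
    [50, 0, -36],
    [50, 0, -36],
    [50, 0, -36]
  ],
  "turn": [0, 0, 0]
}}

```text
time: 22.0
tool_pos: [335.4, 93.4, 351.6]
eef_rot: [-3.122, 0.897, 3.106]
wrist_force: [-0.4, -0.1, -0.2]
gripper_width: 84.7
```

Request:
{"op": "arm_command", "data": {
  "grip": [8.5, 8.5],
  "offset": [
    [50, 0, -36],
    [50, 0, -36]
  ],
  "turn": [0, 0]
}}

```text
time: 22.25
tool_pos: [261.9, 116.6, 328.7]
eef_rot: [-3.123, 0.877, 3.101]
wrist_force: [-0.9, 0.4, -0.5]
gripper_width: 85.1
```

Run:
```python
from h import *
tilt()
```

```text
22.2 [261.9 116.6 328.7] [-3.123  0.877  3.101] cup [-375.3   44.2] F [-0.9  0.4 -0.5] w 85.1 j [ 0.7  -0.86 -0.86  0.85 -0.56  0.54]
heading -0.064 tilt 0.877 level turn -3.127 ytilt -0.012
```

Run:
```python
from h import *
Rm=tilt();d=Rm.T@(np.array([470,60,230])-get_state()["tool_pos"])/10;print(d)
print([[round(float(v),1) for v in d*k/5] for k in range(1,6)]);print((Rm.T@np.array([-60,0,-15])).round(),(Rm.T@np.array([-60,0,-40])).round())
```

```text
22.2 [261.9 116.6 328.7] [-3.123  0.877  3.101] cup [-375.3   44.2] F [-0.9  0.4 -0.5] w 85.1 j [ 0.7  -0.86 -0.86  0.85 -0.56  0.54]
heading -0.064 tilt 0.877 level turn -3.127 ytilt -0.012
[-5.85497925 -4.41198053 22.55723838]
[[-1.2, -0.9, 4.5], [-2.3, -1.8, 9.0], [-3.5, -2.6, 13.5], [-4.7, -3.5, 18.0], [-5.9, -4.4, 22.6]]
[ 50.  -3. -36.] [ 69.  -3. -20.]
```

Request:
{"op": "arm_command", "data": {
  "grip": [8.5, 8.5, 8.5, 8.5, 8.5, 8.5, 8.5],
  "offset": [
    [-1.2, -0.9, 4.5],
    [-2.3, -1.8, 9.0],
    [-3.5, -2.6, 13.5],
    [-4.7, -3.5, 18.0],
    [-5.9, -4.4, 22.6],
    [-5.9, -4.4, 22.6],
    [-5.9, -4.4, 22.6]
  ],
  "turn": [0, 0, 0, 0, 0, 0, 0]
}}

```text
time: 23.12
tool_pos: [475.1, 64.2, 239.7]
eef_rot: [-3.122, 0.86, 3.105]
wrist_force: [-0.2, 1.1, 0.2]
gripper_width: 85.2
```

Request:
{"op": "arm_command", "data": {
  "grip": [8.5, 8.5],
  "offset": [
    [50, 0, -36],
    [50, 0, -36]
  ],
  "turn": [0, 0]
}}

```text
time: 23.38
tool_pos: [363.1, 76.1, 259.8]
eef_rot: [-3.12, 0.833, 3.107]
wrist_force: [0.5, 0.2, 1.3]
gripper_width: 85.1
```

Run:
```python
from h import *
tilt()
```

```text
23.4 [363.1  76.1 259.8] [-3.12   0.833  3.107] cup [-276.3   -1.5] F [0.5 0.2 1.3] w 85.1 j [ 0.07 -0.79 -1.03  0.5  -0.1   0.07]
heading -0.064 tilt 0.833 level turn -3.122 ytilt -0.015
```

Request:
{"op": "arm_command", "data": {
  "grip": [8.5, 8.5],
  "offset": [
    [60, 0, 0],
    [60, 0, 0]
  ],
  "turn": [0, 0]
}}

```text
time: 23.62
tool_pos: [289.1, 97.6, 244.2]
eef_rot: [-3.107, 0.795, 3.101]
wrist_force: [-1.3, 1.6, 0.5]
gripper_width: 84.8
```

Run:
```python
from h import *
tilt()
```

```text
23.6 [289.1  97.6 244.2] [-3.107  0.795  3.101] cup [-349.2   23.8] F [-1.3  1.6  0.5] w 84.8 j [ 0.38 -0.86 -1.03  0.67 -0.33  0.31]
heading -0.09 tilt 0.795 level turn -3.107 ytilt -0.024
```

```bash
cat >> h.py <<'E'
def plan(g,n,t=0.0):
    "rows to bring grasp point to g (world), n rows; from present pose"
    s=get_state();Rm=R.from_euler('xyz',s["eef_rot"]).as_matrix()
    gp=s["tool_pos"]-18.7*Rm[:,2];d=Rm.T@(np.array(g)-gp)/10
    print("grasp now",gp.round(1),"cup",cup(gp).round(1),"norm/row mm",round(np.linalg.norm(d)*10/n,1))
    print([[round(float(v),1) for v in d*k/n] for k in range(1,n+1)])
E
python3 - <<'E'
from h import *
tilt();plan((479,-158,200),7)
E
```

```text
23.6 [289.1  97.6 244.2] [-3.107  0.795  3.101] cup [-349.2   23.8] F [-1.3  1.6  0.5] w 84.8 j [ 0.38 -0.86 -1.03  0.67 -0.33  0.31]
heading -0.09 tilt 0.795 level turn -3.107 ytilt -0.024
grasp now [275.8  98.8 257.3] cup [-362.4   25.7] norm/row mm 47.5
[[-1.6, -3.4, 2.9], [-3.1, -6.9, 5.7], [-4.7, -10.3, 8.6], [-6.2, -13.8, 11.5], [-7.8, -17.2, 14.4], [-9.3, -20.7, 17.2], [-10.9, -24.1, 20.1]]
```

Request:
{"op": "arm_command", "data": {
  "grip": [8.5, 8.5, 8.5, 8.5, 8.5, 8.5, 8.5, 8.5, 8.5],
  "offset": [
    [-1.6, -3.4, 2.9],
    [-3.1, -6.9, 5.7],
    [-4.7, -10.3, 8.6],
    [-6.2, -13.8, 11.5],
    [-7.8, -17.2, 14.4],
    [-9.3, -20.7, 17.2],
    [-10.9, -24.1, 20.1],
    [-10.9, -24.1, 20.1],
    [-10.9, -24.1, 20.1]
  ],
  "turn": [0.03, 0.03, 0.03, 0.03, 0.03, 0.03, 0.03, 0.03, 0.03]
}}

```text
time: 24.75
tool_pos: [492.3, -156.9, 187.5]
eef_rot: [-3.138, 0.795, 3.06]
wrist_force: [-0.6, 0.8, 0.3]
gripper_width: 84.6
```

Run:
```python
from h import *
Rm=tilt();plan((479,-158,150),1)
print((Rm.T@np.array([-60,0,-60])).round(),(Rm.T@np.array([0,0,-60])).round())
f=grab_frame("wrist");save(f,"wr2")
for r in cut_out("bottle_mid",f)[:4]:
    m=r["region"];P=cloud(f);p=P[m&(f["z_map"]>0)];print(round(r["score"],2),np.round(r["rect"]),f["image"][m].mean(0).round(),np.median(p,0).round(),"top",p[p[:,2]>np.percentile(p[:,2],95)].mean(0).round())
```

```text
24.8 [ 492.3 -156.9  187.5] [-3.138  0.795  3.06 ] cup [-159.5 -240.9] F [-0.6  0.8  0.3] w 84.6 j [-0.72 -0.26 -0.98  0.16  0.44 -0.48]
heading -0.087 tilt 0.795 level turn -3.138 ytilt -0.003
grasp now [ 479.  -155.7  200.6] cup [-172.7 -239. ] norm/row mm 50.7
[[3.6, -0.2, 3.6]]
[85. -5. -1.] [43.  0. 42.]
0.97 [346.   0. 443. 136.] [142.  91.  58.] [430. -82. 119.] top [437. -76. 151.]
0.83 [ 94.  35. 170. 197.] [ 87.  55. 102.] [ 483. -249.   92.] top [ 491. -254.  151.]
0.8 [201. 101. 235. 232.] [161. 104. 115.] [ 569. -200.  100.] top [ 578. -199.  150.]
0.55 [224.   5. 270. 182.] [160. 161. 150.] [ 466. -159.   96.] top [ 477. -160.  151.]
```

Request:
{"op": "arm_command", "data": {
  "grip": [8.5, 8.5],
  "offset": [
    [3.6, 0.1, 3.6],
    [3.6, 0.1, 3.6]
  ],
  "turn": [0, 0]
}}

```text
time: 25.1
tool_pos: [499.3, -160.4, 146.2]
eef_rot: [3.14, 0.782, 3.062]
wrist_force: [-0.6, 0.5, -0.7]
gripper_width: 84.9
```

Run:
```python
from h import *
Rm=tilt();plan((480,-159,120),1);plan((479.5,-159,101),1)
```

```text
25.1 [ 499.3 -160.4  146.2] [3.14  0.782 3.062] cup [-152.7 -244.8] F [-0.6  0.5 -0.7] w 84.9 j [-0.71 -0.16 -1.03  0.03  0.43 -0.48]
heading -0.077 tilt 0.782 level turn 3.14 ytilt 0.001
grasp now [ 486.1 -159.4  159.4] cup [-165.7 -243.1] norm/row mm 39.9
[[3.2, -0.0, 2.4]]
grasp now [ 486.1 -159.4  159.4] cup [-165.7 -243.1] norm/row mm 58.8
[[4.6, -0.0, 3.7]]
```

Request:
{"op": "arm_command", "data": {
  "grip": [8.5, 8.5],
  "offset": [
    [6.5, 0, 2.2],
    [6.5, 0, 2.2]
  ],
  "turn": [0, 0]
}}

```text
time: 25.35
tool_pos: [488.7, -177.5, 110.1]
eef_rot: [3.115, 0.739, 3.061]
wrist_force: [-0.8, 0.2, -0.5]
gripper_width: 84.9
```

Run:
```python
from h import *
Rm=tilt();plan((479.5,-159,101),1)
```

```text
25.4 [ 488.7 -177.5  110.1] [3.115 0.739 3.061] cup [-164.1 -261.3] F [-0.8  0.2 -0.5] w 84.9 j [-0.78 -0.07 -1.03  0.02  0.47 -0.56]
heading -0.041 tilt 0.74 level turn 3.112 ytilt 0.02
grasp now [ 476.1 -177.   123.9] cup [-176.7 -260.2] norm/row mm 29.3
[[1.4, 1.8, 1.9]]
```

Request:
{"op": "arm_command", "data": {
  "grip": [8.5, 8.5, 8.5],
  "offset": [
    [1.8, 2.4, 1.8],
    [1.8, 2.4, 1.8],
    [1.8, 2.4, 1.8]
  ],
  "turn": [-0.03, -0.03, -0.03]
}}

```text
time: 25.72
tool_pos: [500.1, -161.6, 97.8]
eef_rot: [3.132, 0.721, 3.103]
wrist_force: [0.2, -0.1, -0.9]
gripper_width: 85.1
```

Run:
```python
from h import *
Rm=tilt();plan((479.5,-159,101),1)
```

```text
25.7 [ 500.1 -161.6   97.8] [3.132 0.721 3.103] cup [-151.9 -246.1] F [ 0.2 -0.1 -0.9] w 85.1 j [-0.72 -0.04 -1.03 -0.01  0.43 -0.55]
heading -0.024 tilt 0.721 level turn 3.131 ytilt 0.007
grasp now [ 487.8 -161.3  111.9] cup [-164.2 -245.1] norm/row mm 13.9
[[1.3, 0.2, 0.3]]
```

Request:
{"op": "arm_command", "data": {
  "grip": [8.5, 8.5],
  "offset": [
    [2.4, 0.5, 0.5],
    [2.4, 0.5, 0.5]
  ],
  "turn": [0, 0]
}}

```text
time: 25.98
tool_pos: [494.1, -164.1, 87.3]
eef_rot: [3.122, 0.704, 3.102]
wrist_force: [-0.2, 1.4, -1.2]
gripper_width: 85.0
```

Run:
```python
from h import *
Rm=tilt();plan((479.5,-159,101),1)
f=grab_frame("top");save(f,"top3")
```

```text
26.0 [ 494.1 -164.1   87.3] [3.122 0.704 3.102] cup [-158.  -248.2] F [-0.2  1.4 -1.2] w 85.0 j [-0.73 -0.02 -1.03 -0.01  0.44 -0.57]
heading -0.009 tilt 0.704 level turn 3.118 ytilt 0.015
grasp now [ 482.  -164.   101.6] cup [-170.1 -247.4] norm/row mm 5.6
[[0.2, 0.5, -0.1]]
```

Request:
{"op": "arm_command", "data": {
  "grip": [8.5, 6, 4, 2.5, 2, 2, 2, 2],
  "offset": [
    [0.2, 0.5, 0],
    [0.2, 0.5, 0],
    [0.2, 0.5, 0],
    [0.2, 0.5, 0],
    [0.2, 0.5, 0],
    [0.2, 0.5, 0],
    [0.2, 0.5, 0],
    [0.2, 0.5, 0]
  ],
  "turn": [0, 0, 0, 0, 0, 0, 0, 0],
  "force": 50
}}

```text
time: 27.02
tool_pos: [494.7, -160.6, 88.1]
eef_rot: [3.121, 0.702, 3.102]
wrist_force: [-1.1, 0.2, 0.8]
gripper_width: 30.8
```

Run:
```python
from h import *
Rm=tilt();p=w(-75,-100);print("pre",p,"seat",w(24,-100))
g=get_state()["tool_pos"]-18.7*Rm[:,2]
plan((g[0],g[1],g[2]+40),1)
plan((p[0],p[1],g[2]+30),8)
f=grab_frame("top");save(f,"top4");f=grab_frame("scene");save(f,"sc4")
```

```text
27.0 [ 494.7 -160.6   88.1] [3.121 0.702 3.102] cup [-157.3 -244.8] F [-1.1  0.2  0.8] w 30.8 j [-0.72 -0.02 -1.03 -0.    0.44 -0.56]
heading -0.008 tilt 0.702 level turn 3.117 ytilt 0.016
pre [569.299034  -11.7630731] seat [668.16521616  -6.61739282]
grasp now [ 482.6 -160.5  102.4] cup [-169.3 -244.1] norm/row mm 40.0
[[-2.6, 0.1, -3.1]]
grasp now [ 482.6 -160.5  102.4] cup [-169.3 -244.1] norm/row mm 21.8
[[-1.0, 1.9, 0.4], [-2.0, 3.8, 0.8], [-3.0, 5.7, 1.2], [-4.1, 7.6, 1.6], [-5.1, 9.5, 2.0], [-6.1, 11.4, 2.4], [-7.1, 13.3, 2.8], [-8.1, 15.1, 3.2]]
```

View pics/top4.png

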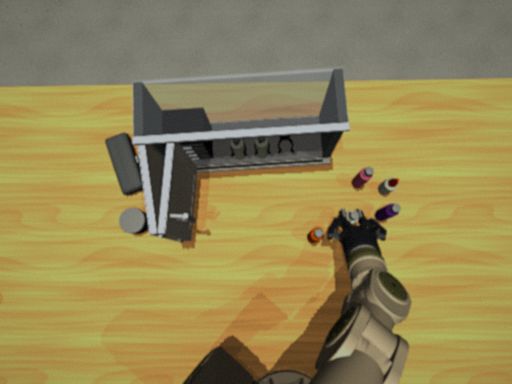

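The bottle is gripped at (352,215). The door is folded back at (150–180,190), and the empty clip is the rightmost, at (285,145). Lift and carry.

Request:
{"op": "arm_command", "data": {
  "grip": [2, 2, 2, 2, 2, 2, 2, 2, 2, 2, 2, 2],
  "offset": [
    [-1.3, 0, -1.6],
    [-3.2, 0.1, -3.9],
    [-3.2, 0.1, -3.9],
    [-4.1, 2.2, -3.1],
    [-5, 4.4, -2.3],
    [-5.9, 6.5, -1.5],
    [-6.7, 8.7, -0.7],
    [-7.6, 10.8, 0.1],
    [-8.5, 13, 0.9],
    [-9.4, 15.1, 1.7],
    [-9.4, 15.1, 1.7],
    [-9.4, 15.1, 1.7]
  ],
  "turn": [0, 0, 0, 0, 0, 0, 0, 0, 0, 0, 0, 0]
}}

```text
time: 28.62
tool_pos: [580.1, -12.5, 136.5]
eef_rot: [3.121, 0.699, 3.102]
wrist_force: [-0.6, -0.7, -1.8]
gripper_width: 30.5
```

Run:
```python
from h import *
Rm=tilt();p=w(-75,-100)
plan((*p,118),2)
for n in("scene","top"):
    f=grab_frame(n);save(f,n+"5")
    P=cloud(f)
    for r in cut_out("bottle_mid",f)[:5]:
        m=r["region"]&(f["z_map"]>0);q=P[m];t=q[q[:,2]>np.percentile(q[:,2],90)].mean(0);print(n,round(r["score"],2),f["image"][m].mean(0).round(),"top",t.round(),"cup",cup(t).round(1),"med",np.median(q,0).round())
```

```text
28.6 [580.1 -12.5 136.5] [3.121 0.699 3.102] cup [ -64.2 -101.3] F [-0.6 -0.7 -1.8] w 30.5 j [-0.24 -0.03 -0.9   0.02  0.15 -0.15]
heading -0.007 tilt 0.699 level turn 3.117 ytilt 0.016
grasp now [568.1 -12.4 150.8] cup [ -76.2 -100.6] norm/row mm 16.4
[[1.0, 0.0, 1.3], [2.0, 0.0, 2.6]]
scene 0.66 [89. 55. 63.] top [ 582. -197.  150.] cup [ -72.3 -285.4] med [ 583. -187.   94.]
scene 0.55 [98. 98. 92.] top [565. -11. 199.] cup [-79.1 -99.2] med [566.  -4. 168.]
scene 0.54 [55. 36. 61.] top [ 493. -254.  149.] cup [-163.9 -338. ] med [ 496. -245.   93.]
top 0.75 [101.  64.  63.] top [ 582. -199.  152.] cup [ -71.8 -287.4] med [ 576. -191.  113.]
top 0.67 [69. 51. 60.] top [ 493. -256.  152.] cup [-163.8 -339.8] med [ 490. -246.  107.]
top 0.63 [123. 122. 107.] top [564. -11. 202.] cup [-79.8 -99. ] med [560. -11. 179.]
```

View pics/top5.png

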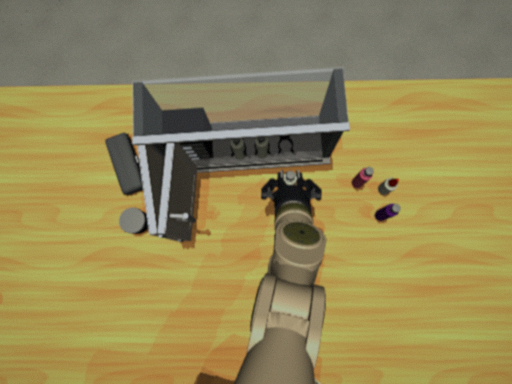

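Run:
```python
from h import *
s=get_state();Rm=R.from_euler('xyz',s["eef_rot"]).as_matrix();A=[]
for n in("scene","top"):
    f=grab_frame(n);P=cloud(f)[f["z_map"]>0];q=(P-s["tool_pos"])@Rm;A.append(q[(P[:,2]>40)])
q=np.vstack(A);q=q[(abs(q[:,0])<60)&(abs(q[:,1])<95)]
for lo in range(-150,10,12):
    k=q[(q[:,2]>=lo)&(q[:,2]<lo+12)]
    if len(k)>5:
        o=k[abs(k[:,1])>25]; print("h",-lo-6,len(k),"y",np.round(np.percentile(k[:,1],[1,99])),"x of outer",np.round(np.percentile(o[:,0],[5,95])) if len(o) else '')
```

```text
h 144 252 y [-31.  38.] x of outer [-28.   5.]
h 132 159 y [-29.  38.] x of outer [-27.   4.]
h 120 69 y [-39.  41.] x of outer [-12.   5.]
h 108 291 y [-60.  64.] x of outer [-12.   5.]
h 96 460 y [-64.  66.] x of outer [-14.   9.]
h 84 242 y [-60.  63.] x of outer [-14.  -2.]
h 72 251 y [-55.  58.] x of outer [-14.   8.]
h 60 365 y [-49.  52.] x of outer [-14.  10.]
h 48 275 y [-43.  46.] x of outer [-14.   6.]
h 36 131 y [-27.  30.] x of outer [-12.  -3.]
h 24 107 y [-28.  29.] x of outer [-9.  4.]
h 12 78 y [-28.  30.] x of outer [-9.  5.]
h 0 15 y [-21.  26.] x of outer [-5. -5.]
```

Request:
{"op": "arm_command", "data": {
  "grip": [2, 2, 2],
  "offset": [
    [1.1, 0, 1.4],
    [2.1, 0, 2.7],
    [2.1, 0, 2.7]
  ],
  "turn": [0, 0, 0]
}}

```text
time: 29.3
tool_pos: [581.3, -12.8, 102.4]
eef_rot: [3.12, 0.699, 3.1]
wrist_force: [-0.1, -1.5, -0.9]
gripper_width: 30.7
```

Run:
```python
from h import *
tilt();plan((*w(-8,-100.3),116.5),4);plan((*w(27,-100.3),116.5),8)
```

```text
29.3 [581.3 -12.8 102.4] [3.12  0.699 3.1  ] cup [ -63.1 -101.7] F [-0.1 -1.5 -0.9] w 30.7 j [-0.24  0.04 -0.95 -0.1   0.15 -0.15]
heading -0.008 tilt 0.699 level turn 3.116 ytilt 0.016
grasp now [569.3 -12.7 116.7] cup [ -75.1 -100.9] norm/row mm 16.8
[[-1.3, 0.1, 1.1], [-2.5, 0.3, 2.2], [-3.8, 0.4, 3.2], [-5.1, 0.6, 4.3]]
grasp now [569.3 -12.7 116.7] cup [ -75.1 -100.9] norm/row mm 12.8
[[-1.0, 0.1, 0.8], [-1.9, 0.2, 1.6], [-2.9, 0.3, 2.5], [-3.9, 0.4, 3.3], [-4.9, 0.5, 4.1], [-5.8, 0.7, 4.9], [-6.8, 0.8, 5.7], [-7.8, 0.9, 6.6]]
```

Request:
{"op": "arm_command", "data": {
  "grip": [2, 2, 2, 2, 2],
  "offset": [
    [-1.3, 0.1, 1.1],
    [-2.5, 0.3, 2.2],
    [-3.8, 0.4, 3.2],
    [-5.1, 0.6, 4.3],
    [-5.1, 0.6, 4.3]
  ],
  "turn": [0, 0, 0, 0, 0]
}}

```text
time: 29.92
tool_pos: [650.2, -8.6, 103.1]
eef_rot: [3.121, 0.7, 3.101]
wrist_force: [0.3, 0.5, -1.7]
gripper_width: 30.7
```

Run:
```python
from h import *
tilt()
for n in("scene","top"):
    f=grab_frame(n);save(f,n+"6");P=cloud(f);C=cup(P)
    m=(f["z_map"]>0)&(P[...,2]>155)&(P[...,2]<172)&(abs(C[...,1]+100)<25)&(C[...,0]<20)&(C[...,0]>-35)
    print(n,m.sum(),np.c_[C[m],P[m][:,2]].mean(0).round(1) if m.any() else '')
plan((*w(12,-100.3),116.5),4);plan((*w(28,-100.3),116.5),4)
```

```text
29.9 [650.2  -8.6 103.1] [3.121 0.7   3.101] cup [   5.9 -101. ] F [ 0.3  0.5 -1.7] w 30.7 j [-0.19  0.16 -0.81 -0.09  0.12 -0.12]
heading -0.008 tilt 0.701 level turn 3.117 ytilt 0.016
scene 51 [ -27.7 -100.2  165.3]
top 88 [-15.9 -99.5 164.5]
grasp now [635.8  -8.3 116.1] cup [  -8.4 -100. ] norm/row mm 5.1
[[-0.4, 0.0, 0.3], [-0.8, 0.1, 0.6], [-1.2, 0.1, 1.0], [-1.6, 0.1, 1.3]]
grasp now [635.8  -8.3 116.1] cup [  -8.4 -100. ] norm/row mm 9.1
[[-0.7, 0.1, 0.6], [-1.4, 0.1, 1.2], [-2.1, 0.2, 1.7], [-2.8, 0.3, 2.3]]
```

Run:
```python
import cv2
a=cv2.imread("pics/scene6.png")[110:260,150:290];b=cv2.imread("pics/top6.png")[80:230,210:350]
import numpy as np
cv2.imwrite("pics/c6.png",np.hstack([cv2.resize(x,(400,430),interpolation=cv2.INTER_CUBIC) for x in(a,b)]))
```

```text
(no output)
```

View pics/c6.png

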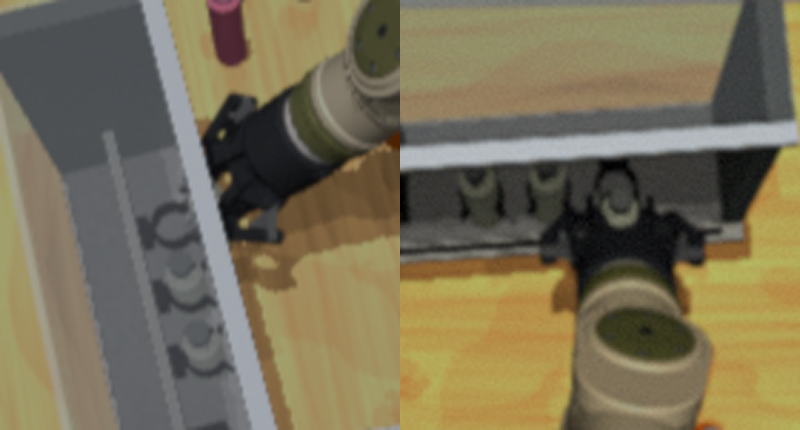

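The bottle is just in front of the empty clip and lined up with it (right half, around (618,205)); both neighbours are clear. Push it in.

Request:
{"op": "arm_command", "data": {
  "grip": [2, 2, 2, 2, 2, 2, 2],
  "offset": [
    [-0.7, 0.1, 0.6],
    [-1.4, 0.1, 1.2],
    [-1.8, 0.2, 1.5],
    [-2.1, 0.2, 1.7],
    [-2.5, 0.2, 2.0],
    [-2.8, 0.3, 2.3],
    [-2.8, 0.3, 2.3]
  ],
  "turn": [0, 0, 0, 0, 0, 0, 0],
  "force": 80
}}

```text
time: 30.9
tool_pos: [684.7, -7.2, 102.5]
eef_rot: [3.122, 0.698, 3.1]
wrist_force: [-0.6, -2.8, -1.1]
gripper_width: 30.2
```

```bash
cat > chk.py <<'E'
from h import *
tilt();plan((*w(30,-100.3),116.5),1);plan((*w(27,-100.3),114.5),1)
for n in("scene","top"):
    f=grab_frame(n);save(f,n+"7");P=cloud(f);C=cup(P)
    for r in cut_out("bottle_mid",f)[:7]:
        m=r["region"]&(f["z_map"]>0);q=P[m];t=q[q[:,2]>np.percentile(q[:,2],90)].mean(0);print(n,round(r["score"],2),np.round(r["rect"]),f["image"][m].mean(0).round(),"cup",cup(t).round(1),t[2].round())
E
python3 chk.py
```

```text
30.9 [684.7  -7.2 102.5] [3.122 0.698 3.1  ] cup [  40.4 -101.4] F [-0.6 -2.8 -1.1] w 30.2 j [-0.17  0.21 -0.73 -0.07  0.1  -0.1 ]
heading -0.011 tilt 0.698 level turn 3.118 ytilt 0.015
grasp now [672.6  -7.  116.8] cup [  28.4 -100.7] norm/row mm 1.6
[[-0.1, 0.0, 0.1]]
grasp now [672.6  -7.  116.8] cup [  28.4 -100.7] norm/row mm 2.8
[[0.3, 0.0, 0.1]]
scene 0.83 [220.  96. 238. 136.] [95. 61. 66.] cup [ -72.8 -285.6] 149.0
scene 0.73 [255.  78. 263. 110.] [56. 36. 61.] cup [-162.8 -337.2] 149.0
top 0.7 [354. 171. 376. 185.] [101.  65.  62.] cup [ -72.4 -286.9] 152.0
top 0.54 [375. 201. 399. 216.] [61. 43. 59.] cup [-162.2 -337.5] 152.0
top 0.42 [319. 229. 321. 243.] [124. 108.  92.] cup [-212.  -162.1] 152.0
top 0.39 [277. 137. 291. 144.] [57. 58. 50.] cup [ 10.3 -98.5] 181.0
```

Request:
{"op": "arm_command", "data": {
  "grip": [2, 2, 2.6, 3.2, 3.8, 4.2, 4.2],
  "offset": [
    [0.1, 0, 0.2],
    [0.1, 0, 0.2],
    [0.1, 0, 0.2],
    [0.1, 0, 0.2],
    [0.1, 0, 0.2],
    [0.1, 0, 0.2],
    [0.1, 0, 0.2]
  ],
  "turn": [0, 0, 0, 0, 0, 0, 0]
}}

```text
time: 31.98
tool_pos: [685.4, -6.6, 100.8]
eef_rot: [3.12, 0.699, 3.1]
wrist_force: [-0.1, -0.4, 0.4]
gripper_width: 41.9
```

Run:
```python
from h import *
Rm=tilt();plan((*w(-70,-100.5),150),1);g=get_state()["tool_pos"]-18.7*Rm[:,2]
plan((*w(-70,-100.5),g[2]+12),6)
f=grab_frame("wrist");save(f,"wr8")
for r in cut_out("bottle_mid",f)[:4]:
    m=r["region"];P=cloud(f);p=P[m&(f["z_map"]>0)]
    print(round(r["score"],2),np.round(r["rect"]),np.c_[cup(p),p[:,2]].mean(0).round(1))
```

```text
32.0 [685.4  -6.6 100.8] [3.12  0.699 3.1  ] cup [  41.2 -100.9] F [-0.1 -0.4  0.4] w 41.9 j [-0.17  0.22 -0.73 -0.07  0.11 -0.1 ]
heading -0.008 tilt 0.699 level turn 3.116 ytilt 0.016
grasp now [673.4  -6.5 115.1] cup [  29.2 -100.1] norm/row mm 105.2
[[5.3, -0.8, -9.0]]
grasp now [673.4  -6.5 115.1] cup [  29.2 -100.1] norm/row mm 16.7
[[1.1, -0.1, -1.2], [2.3, -0.3, -2.4], [3.4, -0.4, -3.6], [4.5, -0.5, -4.9], [5.7, -0.7, -6.1], [6.8, -0.8, -7.3]]
0.67 [221.  96. 284. 325.] [ 11.5 -99.5  96.1]
```

View pics/wr8.png

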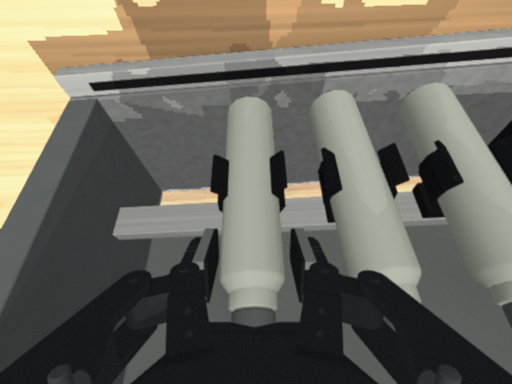

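The wrist view shows the new bottle (250,200) standing between its clip jaws like its neighbours at (360,190) and (455,180), and the fingers are open. Withdraw and compare the depths.

Request:
{"op": "arm_command", "data": {
  "grip": [4.2, 4.2, 4.2, 4.2, 4.2, 4.2, 4.2],
  "offset": [
    [1.1, -0.1, -1.2],
    [2.3, -0.3, -2.4],
    [3.4, -0.4, -3.6],
    [4.5, -0.5, -4.9],
    [5.7, -0.7, -6.1],
    [6.8, -0.8, -7.3],
    [6.8, -0.8, -7.3]
  ],
  "turn": [0, 0, 0, 0, 0, 0, 0]
}}

```text
time: 32.95
tool_pos: [584.6, -12.1, 112.5]
eef_rot: [3.12, 0.698, 3.1]
wrist_force: [0.8, -0.7, -0.5]
gripper_width: 41.9
```

Run:
```python
from h import *
tilt()
f=grab_frame("wrist");save(f,"wr9");P=cloud(f);C=cup(P);z=P[...,2];ok=f["z_map"]>0
from scipy.optimize import least_squares
for y in(-100,-40,20):
  for lo,hi in((25,55),(92,122)):
    m=ok&(z>lo)&(z<hi)&(abs(C[...,1]-y)<17)&(C[...,0]>-10)&(C[...,0]<26)
    q=C[m]
    if len(q)>30:
        r=least_squares(lambda c:np.hypot(q[:,0]-c[0],q[:,1]-c[1])-16,[24,y],loss='soft_l1');print(y,lo,len(q),r.x.round(1))
g=grab_frame("scene");t=grab_frame("top");save(t,"top9")
for q in(g,t):
  P=cloud(q)
  for n in("glue_mid","tub_mid","case_mid"):
    for r in cut_out(n,q)[:1]:
        p=P[r["region"]&(q["z_map"]>0)];print(n,round(r["score"],2),np.median(p,0).round())
  C=cup(P);m=(q["z_map"]>0)&(P[...,2]>275)&(P[...,2]<296)&(C[...,0]<-20)&(C[...,0]>-230)&(C[...,1]>100)&(C[...,1]<240)
  for lo in(-190,-60):
    k=m&(abs(C[...,0]-lo)<12);print("door",lo,np.percentile(C[k][:,1],[3,97]).round())
```

```text
33.0 [584.6 -12.1 112.5] [3.12  0.698 3.1  ] cup [ -59.7 -101.2] F [ 0.8 -0.7 -0.5] w 41.9 j [-0.23  0.02 -0.93 -0.06  0.14 -0.15]
heading -0.009 tilt 0.699 level turn 3.116 ytilt 0.016
-100 25 818 [  23.5 -100.8]
-100 92 1286 [  23.7 -100.4]
-40 25 850 [ 23.4 -42. ]
-40 92 722 [ 24.2 -39.5]
20 25 975 [23.9 19.6]
20 92 1540 [24.  19.6]
glue_mid 0.72 [ 562. -259.   78.]
tub_mid 0.97 [485. 382.  57.]
case_mid 0.78 [637. 416.  41.]
door -190 [159. 191.]
door -60 [144. 207.]
glue_mid 0.83 [ 559. -261.   77.]
tub_mid 0.83 [482. 379.  58.]
case_mid 0.37 [523. 237. 218.]
door -190 [158. 191.]
door -60 [143. 207.]
```

View pics/wr9.png

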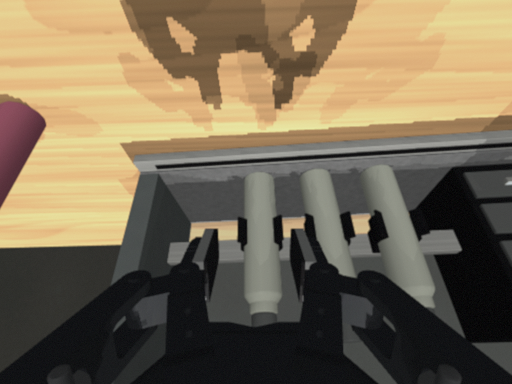

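```bash
python3 -c "
from bench import *
print(hand_in())"
```

```text
the job is handed in; nothing more can be done
None
```

The white spray bottle is in the empty clip, the rightmost at y -100, and the door is folded back and left open. I handed the job in at about 33 s; hand-in gives no verdict, so the checks below are my own.

The interface only turns the tool about its own axis, and the vertical wrist would not fit under the roof. I tilted the tool about 0.7 rad by commanding poses just out of reach, then used that tilt to grip the bottle and push it level into the clip.

**Last checks**
- **Bottle:** the depth fit puts its axis at (23.5, -100.8) low and (23.7, -100.4) high, against the nominal (24, -100). It is therefore home and upright.
- **Bottle height:** I didn't measure the base directly. By arm height at release it was within about 1 mm of the cupboard floor.
- **Stored bottles:** both fit at their places, one at (24, 20) and the other at (24, -40). The low fit of the second read y -42, which I put down to the clip jaw hiding part of it.
- **Door:** the panel slope gives about 1.45 rad.
- **Bystanders:** the glue bottle and tub read within a few mm of their starting places. The case read about 6 mm off in the scene camera, within the limit. The top camera's low-score case detection was clearly a different object, so I ignored it.
- **Arm:** the gripper is withdrawn and wrist force was about zero.

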